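# Set the batch mark on the lever gauge from a sample handle

### The arm

A 6-joint arm with a two-finger parallel gripper is mounted at the origin on a cart in front of the work surface, level with it; the furniture and walls round the work are solid. World frame = base frame: x ahead of the robot, y to its left, z up, the work surface at z = 0. Lengths are in m, angles in degrees, forces in N, time in s.
With the tool pointing down it reaches from about 0.275 to 0.825 m from the base axis. Payload 5.2 kg.
Tool frame: the origin (TCP) lies between the finger pads; the fingertips stand ahead of it and the grasp point (between the pads) lies 3 mm ahead of it (tcp_to_tips is the z of the fingertips in the tool frame, in m); z points along the fingers, y is the direction in which the jaws open and shut (so a half turn about z gives the same grasp; the last joint's range is limited). The gripper opens to 93 mm and grips with 3 to 60 N. Pads are 15 mm wide; open, the fingers measure 128 mm over their backs; the gripper's body (75 mm by 188 mm) begins 65 mm behind the grasp point.
Start: joints at [53.927, 14.817, 87.949, -0, 77.235, -11.62], TCP at [0.228, 0.501, 0.241] pointing down, gripper open.
Joint ranges: [-179.93, 179.93], [-52.35, 119.4], [10.71, 147.94], [-69.91, 249.91], [12.55, 155.21], [-178.61, 178.61]. Speed limits (degrees/s): [147.25, 147.25, 180, 180, 180, 180].

### API

Orientations are given as [roll, pitch, yaw] about the fixed x, y, z axes, in that order (R = Rz(yaw) Ry(pitch) Rx(roll)).
In Python, from workcell import * gives the robot as it stands.
- The arm moves only by the tool send_rows, never from a script. Its argument "deltas" is a list of rows, each a list of 3 entries, a list of its own where there are three numbers: the turn, a rotation vector about the world's x, y, z normalised to -1 to 1, where 1 is pi/2 rad, then the shift along the world's x, y, z normalised to -1 to 1, where 1 is 0.4 m, then the closure, from 0 (fully open) to 1 (shut). In form: [[[rx, ry, rz], [x, y, z], gripper], ...]. A call has 1 to 12 rows; each row shifts and turns the commanded pose from where the row before left it; what a row does not reach is not made up. A row lasts 1/12 s, in which the tool goes at most 41.7 mm and 7.16 degrees, less where a joint would pass 70% of its speed; a pose out of reach is approached as far as the arm can. A call with a number of a shift or a turn outside -1 to 1 is refused whole. A call with a gripper value outside its range is refused whole. The fingers move at their own pace and stop on an object; "grip_force" is the grip in N (left out, the last holds). Time passes only in rows, so rows that do not move let the fingers close. It gives the time, the measured TCP pose, the force and the opening at its end, in the units of the state.
- get_obs(): the state, without advancing time (a new reading comes with each control period).
- read_camera(name): name is "side" or "top" or "wrist"; returns the picture (400x640x3 uint8, red, green, blue); there is no depth.
- camera_params(name): a dict with "K" (3x3 intrinsics, pixels), "k1" (the pictures are not rectified: a ray, as slopes to the right and down, at radius r is drawn at 1 + k1 r^2 times it, then the intrinsics apply), "eye" and "attitude" of the camera in the world. Camera axes: x right, y down, z forward; pixel columns grow to the right and rows downward; lengths in m; the calibration is good to about 2 mm. A picture is of the moment at which its call begins: read the wrist's pose just before it. camera_params takes no time and is no camera call; for the wrist camera it gives the pose at the moment of the call.
- sign_off(): hands the job in, once; it reports no verdict.
The state is a dict: "t": time; "qpos": joint angles; "joint_vel": joint speeds; "effort": joint torques, N m; "ee_pos": TCP position; "eef_rot": TCP orientation; "wrist_force": force on the tool from outside, world axes, zero at the start; "ft_torque": the same for the moment, N m; "width": finger opening in m.
Only numpy, scipy, OpenCV 4.12 (cv2) and the standard library are available. Lean on these libraries where they do the work, as an engineer would, in place of code of your own. Each camera call takes 0.05 s, during which the arm holds its last target.

### The job

Take the loose teal handle and lay it, button up, in both saddles of the lever gauge's rest with its button end under the lever, up against the end plate or nearly so. Press the lever down until it turns firm on the handle, without crushing it, and let it come back up. The thin memory hand now shows how far the lever went: leave that hand alone and slide the clip on the rim of the scale in line with it; leave the handle in the rest and do not disturb the other things on the bench.

Things in the scene. Friction and masses are not known exactly. Their poses are not given: they have to be found in the camera images.
- handle: the sample: loose moulded teal tool handle, 170 mm long, about 28 mm wide, 21 mm high, 46 g, lying on the bench on its flat back with the small yellow push button on top. Origin at the centre of its underside; its x runs along it, towards the end that has the button; z up.
- button_end (a point): middle of the handle's end face at the button end (85 mm along +x from the handle's centre, 10.5 mm above its underside)
- gauge: bench lever gauge bolted down: grey cast base plate 16 mm thick (x -68 to 158, y -60 to 70 mm), two upright cheeks with a shaft at x 110 mm, 117 mm above the bench, a hand lever, a white scale sector above the shaft (plane y 24 to 28 mm, facing +y, radius 78 to 114 mm). Origin on the bench straight under the lever's pad as it bears; z up, -x the way the arm points from the shaft, y along the shaft
- rest: the gauge's steel rest, clamped at another height each time (saddle floor 40 to 75 mm above the bench). Origin on the saddle floor under the pad; axes as the gauge's. Open saddles at y -15 to 15 and 32 to 54 mm, 38 mm wide inside (52 outside), lips 12 mm high. End plate at y -60 to -65 mm, 14 mm high. Beyond y 56 mm nothing is under a seated handle: fingers fit there, clear of the lever
- lever (a joint): travel of the hand lever, rad: 0 up (arm 0.60 rad above level, held by its spring), grows as it is pressed down, ends at 1.05. 2 to 6 N at the grip on the way; firms up abruptly when the pad meets the handle, at 0.45 to 0.82 depending on the rest's height. 10 N beyond the spring is firm, 70 N crushes the handle. It comes back up by itself when let go
- lever_grip (a point): centre of the lever's black cross grip, a bar along the gauge's y, 70 mm long, 22 mm thick, at the free end of the lever 210 mm from the shaft; press it down from above
- lever_pad (a point): tip of the round rubber pad (22 mm) under the lever arm, 110 mm out from the shaft and 35 mm below the arm's middle line; it comes down on the handle near its button end. With the lever up it is about 150 mm above the bench. The arm is 16 mm wide.
- memory_hand (a joint): reading of the thin steel memory hand on the scale, rad, same zero and sense as the lever's travel: the lever's pointer pushes it ahead and leaves it at the furthest travel. Starts at some old reading between 0 and 0.25.
- memory_tip (a point): tip of the memory hand on the scale face, 98 mm from the shaft, 30.5 mm to the +y side of the gauge's middle plane; the hand is a flat blade from the shaft to this tip, not to be touched
- scale_clip (a joint): place of the aluminium clip on the rim of the scale, rad, same zero and sense as the memory hand: equal readings mean clip and hand in line. About 1 N moves it; it stays where it is left; range 0 to 1.12, starts at 0.9 to 1.1. It turns about the shaft: at value q it leans (0.65 - q) rad from upright towards the gauge's +x
- clip_post (a point): the clip's ribbed thumb post, 14 x 14 mm, standing radially out of the rim; this point is 140 mm from the shaft, the post reaches from 122 to 152 mm; 25.5 mm to the +y side of the gauge's middle plane
- clip_index (a point): point below the clip's index line, 98 mm from the shaft, where the memory hand's tip lies when the two agree
- spray_bottle: bystander: spray bottle of cleaner, 56 x 120 x 272 mm tall; origin at the centre of its underside
- tape_roll: bystander: roll of brown packing tape lying flat, 114 mm across, 48 mm high; origin at the centre of its underside
- glue_bottle: bystander: white squeeze bottle with pointed cap, 42 mm across, 121 mm tall; origin at the centre of its underside
- mug: bystander: white mug, 81 mm across, 97 mm high, one handle; origin at the centre of its underside
- header_cards: bystander: pile of blank grey cards, 157 x 120 x 11 mm; origin at the centre of its underside
- felt_pen: bystander: white felt marker with dark cap, 147 mm long, lying on the pile of cards; origin at the centre of its underside
- whisk_head: bystander: wire whisk head, 144 mm long, 39 mm high, lying down; origin at the centre of its underside
- box_cutter: bystander: orange snap-blade cutter, 158 x 21 x 17 mm; origin at the centre of its underside

How it is judged (in metres and radians):
On the way, in this order (a step that is already met when the one before it is completed fails the run):
1. the handle lies in both saddles, button up, button end at the end plate, let go of (y of button_end in the frame of rest below -0.036 m and x of handle in the frame of rest between -0.012 and 0.012 m and z of handle in the frame of rest between -0.005 and 0.006 m and angle between the x axis of handle and the y axis of rest, either way round below 0.14 rad and angle between handle's own z axis and vertical below 0.14 rad and contact force between the fingers and handle below 0.1 N and value of joint lever below 0.08 rad), for 0.2 s.
2. the lever is pressed down until its pad bears firmly on the handle (y of button_end in the frame of rest below -0.036 m and x of handle in the frame of rest between -0.012 and 0.012 m and z of handle in the frame of rest between -0.005 and 0.006 m and angle between the x axis of handle and the y axis of rest, either way round below 0.14 rad and angle between handle's own z axis and vertical below 0.14 rad and contact force between gauge and handle above 8 N), for 0.2 s.
At the end, for the whole second after the job is handed in: Handle at rest in both saddles, button up, within 8 degrees and 12 mm of the rest's line, button end within 24 mm of the end plate; lever back up; memory hand at the firm travel (0.36 to 0.86) and clip in line with it within 0.05 rad (5 mm on the scale) (y of button_end in the frame of rest below -0.036 m and x of handle in the frame of rest between -0.012 and 0.012 m and z of handle in the frame of rest between -0.005 and 0.006 m and angle between the x axis of handle and the y axis of rest, either way round below 0.14 rad and angle between handle's own z axis and vertical below 0.14 rad and value of joint lever below 0.08 rad and value of joint memory_hand between 0.36 and 0.86 rad and angle between the x axis of clip_index and the x axis of memory_tip, either way round below 0.05 rad and linear speed of handle below 0.02 m/s); the robot touches nothing.
It fails at once if the handle is crushed: more than 160 N between pad and handle (contact force between gauge and handle above 160 N).
It fails at once if the robot touches the memory hand (contact force between any of the fingers, the arm and memory_hand above 0.5 N).
It fails at once if another thing on the bench is moved by more than 40 mm (distance of any of spray_bottle, tape_roll, glue_bottle, mug, header_cards, felt_pen, whisk_head, box_cutter from where it was at the start of the episode above 0.04 m).
It also fails if it takes over 70 s, if anything falls off the work surface, if the arm or the gripper's body presses on something with over 40 N, if the wrist force passes 120 N, or if a joint passes its speed limit or range.

## Working session

There is one attempt and no reset: what is moved stays moved. The work goes in short steps, Python scripts to look and compute and a tool call to move; the robot and the scene stay as the last step left them, time stands still between calls to the robot, and variables do not carry over. Pictures are saved under pics/ and viewed, and the job is handed in when it is done.

Besides the shell and the picture viewer there is one more tool, called after "Call:" by a JSON object that holds its "op" and its "data", one argument or row to a line. send_rows: Moves the arm, as the interface text tells. Scaled input: -1 to 1 covers 0.4 m each way for a shift and pi/2 rad each way for a turn. Its arguments: {"type":"object","properties":{"deltas":{"type":"array"},"grip_force":{"type":"number"}},"required":["deltas"]}

```bash
mkdir -p pics; ls
python3 - <<'E'
from workcell import *
import cv2
print(get_obs())
for n in ["side","top","wrist"]:
    p=camera_params(n);print(n,p)
    cv2.imwrite(f"pics/{n}0.png",read_camera(n)[:,:,::-1])
E
```

```text
pics
{'t': 0.0, 'qpos': array([ 5.39273405e+01,  1.48585460e+01,  8.80114295e+01, -1.30837828e-03,
        7.72343269e+01, -1.16185979e+01]), 'joint_vel': array([ 0.08975585,  0.01374795,  0.09994913, -0.02601944, -0.01010066,
        0.00591956]), 'effort': array([ 2.08461097e-04, -4.37292874e+01, -2.84008902e+01,  7.18443445e-02,
        4.13689180e-02, -9.07806839e-05]), 'ee_pos': array([0.22734888, 0.50024871, 0.23982191]), 'eef_rot': array([-1.79897578e+02, -1.97566795e-02,  1.55546211e+02]), 'wrist_force': array([-0.33936864, -0.35611219,  0.33907704]), 'ft_torque': array([0.04121809, 0.02442181, 0.00110189]), 'width': 0.09296341520074052}
side {'K': array([[518.49552134,   0.        , 327.94172358],
       [  0.        , 518.49552134, 201.99202986],
       [  0.        ,   0.        ,   1.        ]]), 'k1': -0.03735636124722514, 'eye': array([0.50039098, 1.42577085, 1.32310224]), 'attitude': array([-130.62618916,    0.23389213, -177.42799398])}
top {'K': array([[437.3703338 ,   0.        , 324.32856842],
       [  0.        , 437.3703338 , 199.03370083],
       [  0.        ,   0.        ,   1.        ]]), 'k1': -0.12309810611330317, 'eye': array([0.32666278, 0.05747071, 1.51758128]), 'attitude': array([-169.57337635,   -0.46309339,  -88.57853114])}
wrist {'K': array([[309.56626684,   0.        , 314.88789549],
       [  0.        , 309.56626684, 193.76946973],
       [  0.        ,   0.        ,   1.        ]]), 'k1': -0.04369329405459134, 'eye': array([0.15414451, 0.53292821, 0.38472291]), 'attitude': array([1.63466859e+02, 1.37337416e-02, 6.55924134e+01])}
```

View pics/side0.png

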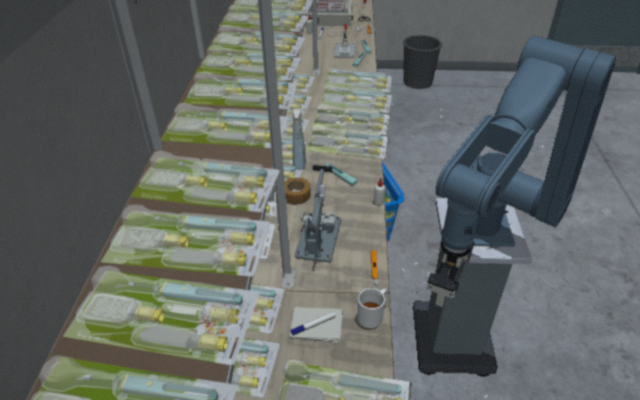

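View pics/top0.png

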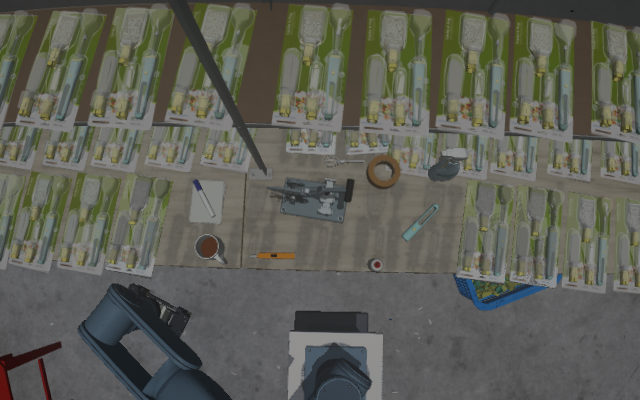

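View pics/wrist0.png

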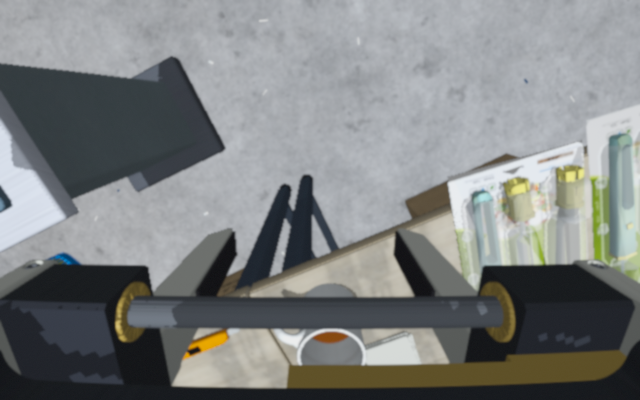

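```bash
cat > h.py <<'E'
from workcell import *
import cv2, numpy as np
from scipy.spatial.transform import Rotation as R
def cam(n):
    p=camera_params(n); p['R']=R.from_euler('xyz',p['attitude'],degrees=True).as_matrix(); return p
def ray(p,u,v):
    K=p['K']; d=np.array([(u-K[0,2])/K[0,0],(v-K[1,2])/K[1,1]]); 
    s=d.copy()
    for _ in range(20): s=d/(1+p['k1']*(s@s))
    w=p['R']@np.array([s[0],s[1],1]); return p['eye'],w/np.linalg.norm(w)
def onz(p,u,v,z):
    e,d=ray(p,u,v); return e+d*(z-e[2])/d[2]
def proj(p,X):
    c=p['R'].T@(np.asarray(X)-p['eye']); s=c[:2]/c[2]; s=s*(1+p['k1']*(s@s)); K=p['K']
    return np.array([K[0,0]*s[0]+K[0,2],K[1,1]*s[1]+K[1,2]])
def tri(*rs):
    A=0;b=0
    for e,d in rs:
        M=np.eye(3)-np.outer(d,d);A=A+M;b=b+M@e
    X=np.linalg.solve(A,b); return X,[np.linalg.norm((np.eye(3)-np.outer(d,d))@(X-e)) for e,d in rs]
def crop(n,u0,v0,u1,v1,name,k=None):
    im=read_camera(n)[v0:v1,u0:u1,::-1]; k=k or min(800/(u1-u0),600/(v1-v0))
    cv2.imwrite('pics/'+name,cv2.resize(im,None,fx=k,fy=k,interpolation=cv2.INTER_CUBIC))
E
python3 - <<'E'
from h import *
crop('top',250,140,450,280,'t1.png',4); crop('side',270,140,400,290,'s1.png',4)
p=cam('top')
for uv in [(439,205),(403,238),(421,221)]: print(onz(p,*uv,.02))
print(R.from_euler('xyz',cam('wrist')['attitude'],degrees=True).as_matrix())
E
```

```text
[ 0.5917587  -0.35077579  0.02      ]
[ 0.4730457  -0.22231792  0.02      ]
[ 0.53364515 -0.28585023  0.02      ]
[[ 4.13225910e-01  8.72879318e-01  2.59472626e-01]
 [ 9.10628401e-01 -3.96256071e-01 -1.17205124e-01]
 [ 5.11674351e-04  2.84715337e-01 -9.58611973e-01]]
```

View pics/t1.png

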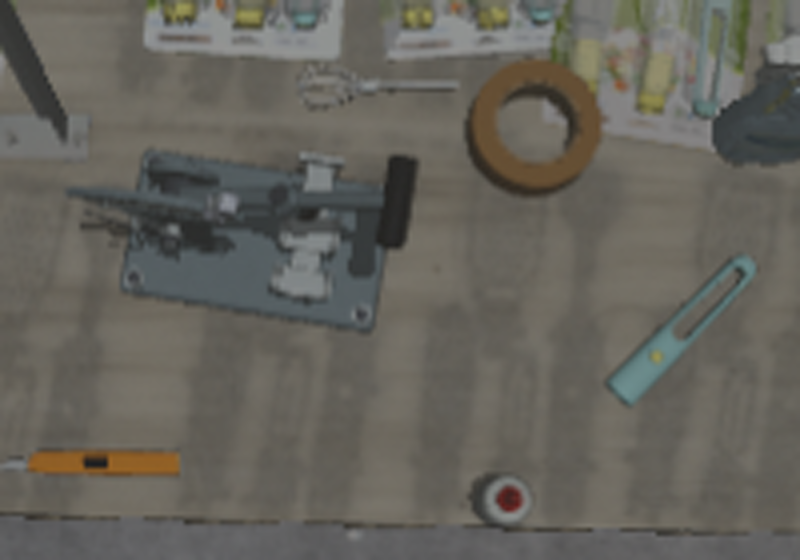

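View pics/s1.png

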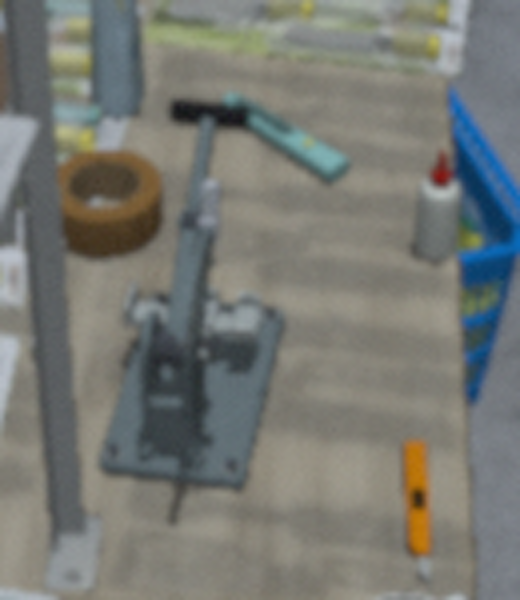

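Run:
```python
from h import *
p=cam('top');s=cam('side')
f=lambda u,v:(u/4+250-.4,v/4+140-.4)
g=lambda u,v:(u/4+270-.4,v/4+140-.4)
for n,uv in dict(c_px_my=(148,150),c_px_py=(121,294),c_mx_py=(373,331)).items(): print(n,onz(p,*f(*uv),.016))
for n,uv in dict(px_py=(243,487),px_my=(101,470),mx_py=(285,316)).items(): print('side',n,onz(s,*g(*uv),.016))
print('bolts',onz(p,*f(133,278),.016),onz(p,*f(361,314),.016))
print('grip',tri(ray(p,*f(398,201)),ray(s,*g(208,112))))
for n,uv in dict(btn=(656,357),bend=(620,394),tail=(744,264)).items():print(n,onz(p,*f(*uv),.018))
print('glue',onz(p,*f(507,500),.12),'tape',onz(p,*f(535,127),.048))
```

```text
c_px_my [0.67830103 0.18710659 0.016     ]
c_px_py [0.54949141 0.20535881 0.016     ]
c_mx_py [ 0.52287772 -0.01391049  0.016     ]
side px_py [0.55189076 0.2148065  0.016     ]
side px_my [0.67500732 0.20002205 0.016     ]
side mx_py [ 0.52168581 -0.00291634  0.016     ]
bolts [0.56382457 0.19551051 0.016     ] [ 0.53745191 -0.00324737  0.016     ]
grip (array([ 0.5920077 , -0.0203315 ,  0.23821843]), [np.float64(0.00011197143991057772), np.float64(0.00011197143991072527)])
btn [ 0.50584916 -0.25996127  0.018     ]
bend [ 0.47301494 -0.22826642  0.018     ]
tail [ 0.58966537 -0.33910092  0.018     ]
glue [ 0.37652347 -0.11802666  0.12      ] tape [ 0.70034929 -0.15003468  0.048     ]
```

Call:
{"op": "send_rows", "data": {
  "deltas": [
    [[0, 0, -0.0786], [0.0242, -0.0534, 0.02], 0],
    [[0, 0, -0.0786], [0.0242, -0.0534, 0.02], 0],
    [[0, 0, -0.0786], [0.0242, -0.0534, 0.02], 0],
    [[0, 0, -0.0786], [0.0242, -0.0534, 0.02], 0],
    [[0, 0, -0.0786], [0.0242, -0.0534, 0.02], 0],
    [[0, 0, -0.0786], [0.0242, -0.0534, 0.02], 0],
    [[0, 0, -0.0786], [0.0242, -0.0534, 0.02], 0],
    [[0, 0, -0.0786], [0.0242, -0.0534, 0.02], 0],
    [[0, 0, -0.0786], [0.0242, -0.0534, 0.02], 0],
    [[0, 0, -0.0786], [0.0242, -0.0534, 0.02], 0],
    [[0, 0, -0.0786], [0.0242, -0.0534, 0.02], 0]
  ]
}}

```text
t: 1.17
ee_pos: [0.3343, 0.2646, 0.3291]
eef_rot: [180.0, -0.0, 77.4]
wrist_force: [0.3, 0.5, -0.8]
width: 0.0927
```

Call:
{"op": "send_rows", "data": {
  "deltas": [
    [[0, 0, -0.0786], [0.0242, -0.0534, 0.01], 0],
    [[0, 0, -0.0786], [0.0242, -0.0534, 0.01], 0],
    [[0, 0, -0.0786], [0.0242, -0.0534, 0.01], 0],
    [[0, 0, -0.0786], [0.0242, -0.0534, 0.01], 0],
    [[0, 0, -0.0786], [0.0242, -0.0534, 0.01], 0],
    [[0, 0, -0.0786], [0.0242, -0.0534, 0.01], 0],
    [[0, 0, -0.0786], [0.0242, -0.0534, 0.01], 0],
    [[0, 0, -0.0786], [0.0242, -0.0534, 0.01], 0],
    [[0, 0, -0.0786], [0.0242, -0.0534, 0.01], 0],
    [[0, 0, -0.0786], [0.0242, -0.0534, 0.01], 0],
    [[0, 0, -0.0786], [0.0242, -0.0534, 0.01], 0],
    [[0, 0, 0], [0, 0, 0], 0]
  ]
}}

```text
t: 2.17
ee_pos: [0.4423, 0.0275, 0.3729]
eef_rot: [179.9, -0.1, -0.6]
wrist_force: [-0.4, 0.1, 0.3]
width: 0.093
```

Run:
```python
from h import *
o=get_obs();print(o['t'],o['ee_pos'],o['eef_rot'],o['qpos'])
p=cam('wrist');import pickle;pickle.dump(p,open('w1.pkl','wb'))
cv2.imwrite('pics/w1.png',read_camera('wrist')[:,:,::-1]);print(p['eye'],p['attitude'])
```

```text
2.1667 [0.44226063 0.02748248 0.37289625] [ 1.79892290e+02 -5.99465892e-02 -6.14068871e-01] [-1.08479278e+01  3.15473629e-02  8.70379730e+01 -9.54641358e-02
  9.28523464e+01  7.97613819e+01]
[0.52064668 0.02642282 0.51775306] [ 1.63500591e+02 -2.71860349e-02 -9.05672030e+01]
```

View pics/w1.png

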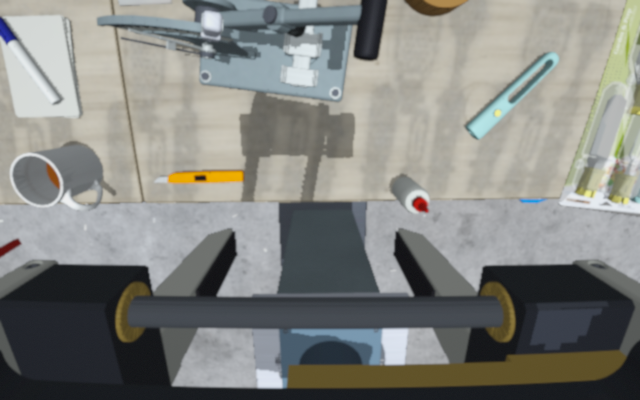

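Call:
{"op": "send_rows", "data": {
  "deltas": [
    [[0, 0, 0], [0.075, 0, 0], 0],
    [[0, 0, 0], [0.075, 0, 0], 0],
    [[0, 0, 0], [0.075, 0, 0], 0],
    [[0, 0, 0], [0, 0, 0], 0]
  ]
}}

```text
t: 2.55
ee_pos: [0.5339, 0.0313, 0.3706]
eef_rot: [-179.9, 0.1, 0.1]
wrist_force: [-1.2, 0.1, -1.2]
width: 0.093
```

Run:
```python
from h import *
import pickle
p=cam('wrist');pickle.dump(p,open('w2.pkl','wb'))
im=read_camera('wrist')[:,:,::-1];cv2.imwrite('pics/w2.png',im);print(p['eye'],p['attitude'])
cv2.imwrite('pics/w2c.png',cv2.resize(im[0:200,80:400],None,fx=2.5,fy=2.5,interpolation=cv2.INTER_CUBIC))
im=cv2.imread('pics/w1.png')
cv2.imwrite('pics/w1c.png',cv2.resize(im[0:120,80:400],None,fx=2.5,fy=2.5,interpolation=cv2.INTER_CUBIC))
```

```text
[0.61261366 0.0307802  0.51532164] [ 1.63383535e+02  1.28380849e-01 -8.98952153e+01]
```

View pics/w2c.png

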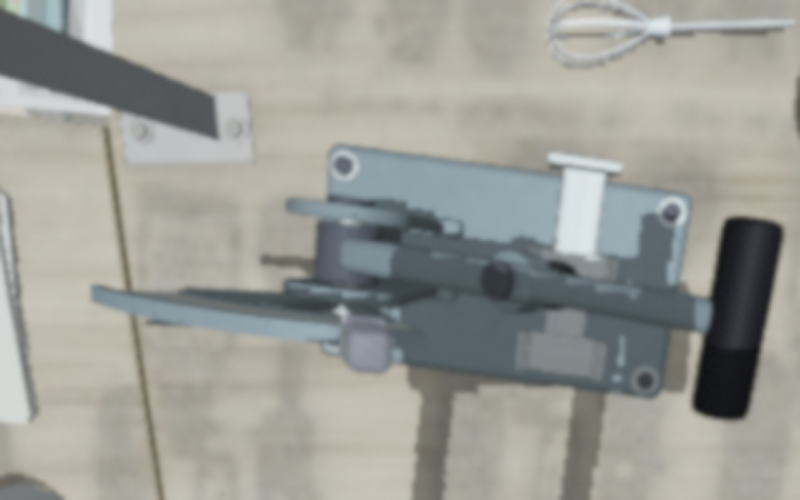

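View pics/w1c.png

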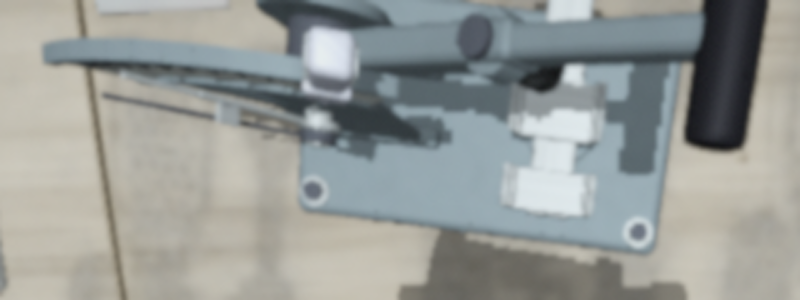

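View pics/w2.png

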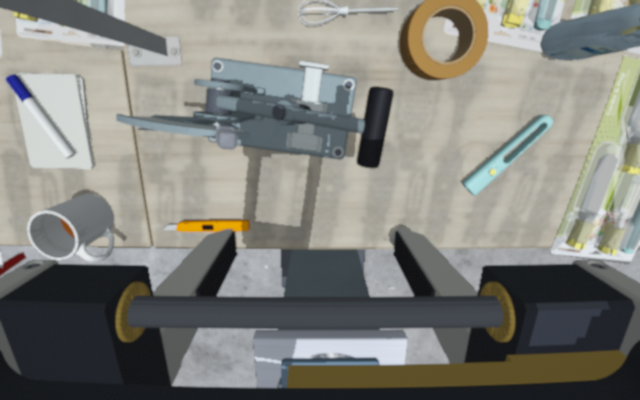

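Run:
```python
from h import *
import pickle
a=pickle.load(open('w1.pkl','rb'));b=pickle.load(open('w2.pkl','rb'))
f=lambda u,v:(u/2.5+80-.3,v/2.5-.3)
B={k:onz(c,*f(*uv),.018)[:2] for k,(c,uv) in dict(pm=(b,(343,165)),mm=(b,(672,211)),mp=(b,(645,380)),pp1=(a,(313,190)),mp1=(a,(638,232))).items()}
C={k:onz(c,*f(*uv),.016)[:2] for k,(c,uv) in dict(pm=(b,(331,146)),mm=(b,(692,194)),mp=(b,(660,397)),pp1=(a,(300,209)),mp1=(a,(654,254))).items()}
print(B);print(C)
dx=B['pm']-B['mm'];dx2=B['pp1']-B['mp1'];dy=B['mp']-B['mm']
for d in (dx,dx2,dy):print(np.linalg.norm(d),np.degrees(np.arctan2(d[1],d[0])))
for D in (B,C):
    for pp,mm in ((D['pp1'],D['mm']),): 
        c=(pp+mm)/2
        c2=(D['pm']+(D['mp']+D['mp1'])/2)/2
        print('centre',c,c2)
th=np.radians(83.1);xd=np.array([np.cos(th),np.sin(th)]);yd=np.array([-xd[1],xd[0]])
for c in (c,c2):print('origin',c-.045*xd-.005*yd)
print('grip ends')
X=tri(ray(b,*f(755,220)),ray(a,*f(0,0)))
```

```text
{'pm': array([0.66558808, 0.17991527]), 'mm': array([ 0.63877379, -0.019291  ]), 'mp': array([ 0.53508461, -0.0050328 ]), 'pp1': array([0.56261705, 0.19397926]), 'mp1': array([ 0.53515943, -0.00481625])}
{'pm': array([0.67667894, 0.18699187]), 'mm': array([ 0.64882424, -0.03139385]), 'mp': array([ 0.52367842, -0.01520072]), 'pp1': array([0.5518377, 0.2038731]), 'mp1': array([ 0.5219785 , -0.01501165])}
0.2010028461489687 82.3337427072498
0.2006827708808224 82.13606622615964
0.10466491187432808 172.17041723297626
centre [0.60069542 0.08734413] [0.60035505 0.08749538]
centre [0.60033097 0.08623963] [0.5997537  0.08594284]
origin [0.5998886  0.04096486]
origin [0.59931133 0.04066808]
grip ends
```

```bash
cat >> h.py <<'E'
O=np.array([.5992,.0415]);th=np.radians(82.2)
xd=np.array([np.cos(th),np.sin(th)]);yd=np.array([-xd[1],xd[0]])
def g2w(x,y,z): return np.r_[O+x*xd+y*yd,z]
def w2g(X): d=np.asarray(X)[:2]-O; return np.array([d@xd,d@yd,X[2]])
E
python3 - <<'E'
from h import *
import pickle
a=pickle.load(open('w1.pkl','rb'));b=pickle.load(open('w2.pkl','rb'))
f=lambda u,v:(u/2.5+80-.3,v/2.5-.3)
for z in (.05,.06,.07,.08,.09):
    print(z,'saddle near edge',[np.round(w2g(onz(a,*f(*q),z))*1000,1)[:2] for q in((503,207),(590,217),(507,168),(596,178))],
     'endplate',[np.round(w2g(onz(b,*f(*q),z))*1000,1)[:2] for q in((548,155),(622,168))],
     'w2saddle',[np.round(w2g(onz(b,*f(*q),z))*1000,1)[:2] for q in((515,372),(603,378))])
E
```

```text
0.05 saddle near edge [array([26. , 54.4]), array([-24.2,  53.7]), array([25.8, 33.2]), array([-24.9,  32.2])] endplate [array([ 21.9, -65.3]), array([-20.2, -64.2])] w2saddle [array([26.4, 58.6]), array([-26.6,  54.9])]
0.06 saddle near edge [array([24.9, 54.9]), array([-24.2,  54.1]), array([24.7, 34.1]), array([-24.9,  33.2])] endplate [array([ 21.2, -64.2]), array([-20. , -63.2])] w2saddle [array([25.7, 57. ]), array([-26.2,  53.4])]
0.07 saddle near edge [array([23.8, 55.3]), array([-24.3,  54.6]), array([23.6, 35. ]), array([-24.9,  34.1])] endplate [array([ 20.6, -63.2]), array([-19.7, -62.1])] w2saddle [array([24.9, 55.4]), array([-25.8,  51.9])]
0.08 saddle near edge [array([22.7, 55.8]), array([-24.3,  55.1]), array([22.5, 35.9]), array([-24.9,  35. ])] endplate [array([ 19.9, -62.1]), array([-19.5, -61. ])] w2saddle [array([24.2, 53.9]), array([-25.4,  50.4])]
0.09 saddle near edge [array([21.5, 56.3]), array([-24.3,  55.6]), array([21.4, 36.8]), array([-25.,  36.])] endplate [array([ 19.3, -61. ]), array([-19.2, -60. ])] w2saddle [array([23.4, 52.3]), array([-25. ,  48.9])]
```

Run:
```python
from h import *
import pickle
for n in '12':
    c=pickle.load(open(f'w{n}.pkl','rb'));im=cv2.imread(f'pics/w{n}.png')
    hsv=cv2.cvtColor(im,cv2.COLOR_BGR2HSV)
    m=cv2.inRange(hsv,(78,45,90),(98,255,255));m[:, :455]=0;m[:,562:]=0;m[230:]=0
    k,l,st,ce=cv2.connectedComponentsWithStats(m);i=1+st[1:,4].argmax();m=(l==i).astype(np.uint8)
    v,u=np.nonzero(m)
    P=np.array([onz(c,x,y,.019)[:2] for x,y in zip(u,v)])
    r=cv2.minAreaRect((P*1000).astype(np.float32));print(st[i],r)
    bx=cv2.boxPoints(r);print(bx)
    # shift: yellow button
    my=cv2.inRange(hsv,(22,90,120),(38,255,255));my[:, :455]=0;my[:,562:]=0;my[230:]=0
    k,l,st2,ce2=cv2.connectedComponentsWithStats(my)
    for j in range(1,k): 
        if st2[j,4]>3: print('y',ce2[j],st2[j,4],onz(c,*ce2[j],.022))
    bb=im[40:220,440:580];cv2.imwrite(f'pics/hd{n}.png',cv2.resize(bb,None,fx=4,fy=4,interpolation=cv2.INTER_CUBIC))
```

```text
[ 466   53   92   86 1573] ((532.946533203125, -282.92327880859375), (31.5892391204834, 170.50796508789062), 46.76499557495117)
[[ 460.01553 -236.03214]
 [ 584.23914 -352.82877]
 [ 605.87756 -329.81442]
 [ 481.65393 -213.01779]]
y [497.09090909 112.63636364] 11 [ 0.50443432 -0.26116669  0.022     ]
[ 463  116   89   79 1513] ((533.4483642578125, -284.40057373046875), (32.14545822143555, 168.4257354736328), 45.26116180419922)
[[ 462.31686 -236.54195]
 [ 581.9534  -355.09283]
 [ 604.57983 -332.25922]
 [ 484.9433  -213.70831]]
y [481.           6.14285714] 7 [ 0.74873515 -0.20773665  0.022     ]
y [511.55504587  19.83944954] 218 [ 0.73194756 -0.25593374  0.022     ]
y [491.88888889 171.66666667] 9 [ 0.50418796 -0.26042657  0.022     ]
```

View pics/hd2.png

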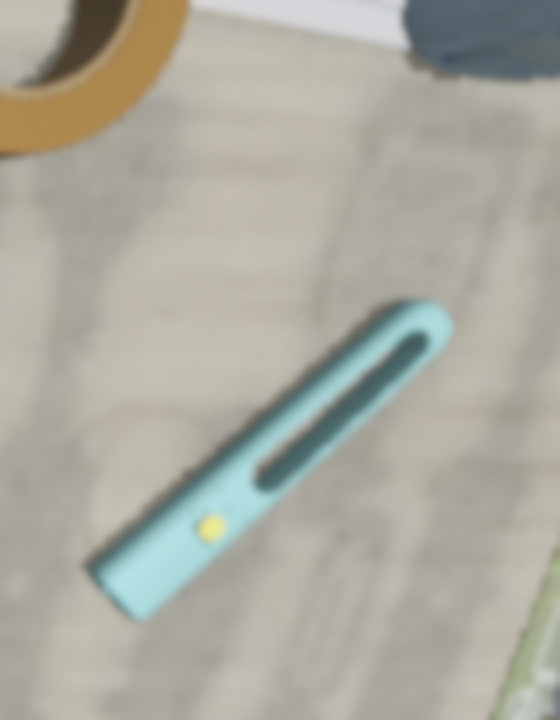

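Run:
```python
from h import *
import pickle
c=pickle.load(open('w2.pkl','rb'))
f=lambda u,v:(u/4+440-.4,v/4+40-.4)
pts=dict(endL=(93,567),endR=(143,620),tail=(438,313),btn=(211,527),slot0=(265,482),slot1=(420,342),tL=(385,303),tR=(450,340))
W={k:onz(c,*f(*q),.022 if k=='btn' else .02)[:2] for k,q in pts.items()}
for k in W: print(k,W[k])
e=(W['endL']+W['endR'])/2;print(e)
for a,b in (('tail',e),('slot1','slot0'),('tail','btn'),('slot1','btn')):
    d=(b if not isinstance(b,str) else W[b])-W[a];print(a,np.linalg.norm(d),np.degrees(np.arctan2(d[1],d[0])))
```

```text
endL [ 0.48699052 -0.2147086 ]
endR [ 0.4640075  -0.23946885]
tail [ 0.59225008 -0.34216879]
btn [ 0.50472655 -0.26112187]
slot0 [ 0.52331776 -0.28207807]
slot1 [ 0.58075021 -0.33691273]
tL [ 0.59571254 -0.31925712]
tR [ 0.5817635  -0.34942487]
[ 0.47549901 -0.22708873]
tail 0.16393363010654938 135.4129732323345
slot1 0.07940609073060637 136.32555274640023
tail 0.11928525690764359 137.20026606825073
slot1 0.10734920544504395 135.0878597691522
```

Run:
```python
from h import *
crop('top',415,130,475,180,'sp.png',10);crop('side',280,90,320,180,'sp2.png',6)
p=cam('top');
for z in (0,.1,.2,.27): print(z,onz(p,436,178,z),onz(p,445,165,z),onz(p,430,170,z))
```

```text
0 [ 0.69363763 -0.34761873  0.        ] [ 0.74308261 -0.38213854  0.        ] [ 0.72264299 -0.32633535  0.        ]
0.1 [ 0.66945607 -0.32092563  0.1       ] [ 0.71564291 -0.35317079  0.1       ] [ 0.69655014 -0.30104471  0.1       ]
0.2 [ 0.64527451 -0.29423254  0.2       ] [ 0.6882032  -0.32420303  0.2       ] [ 0.67045729 -0.27575406  0.2       ]
0.27 [ 0.62834741 -0.27554737  0.27      ] [ 0.66899541 -0.3039256   0.27      ] [ 0.6521923  -0.25805061  0.27      ]
```

View pics/sp.png

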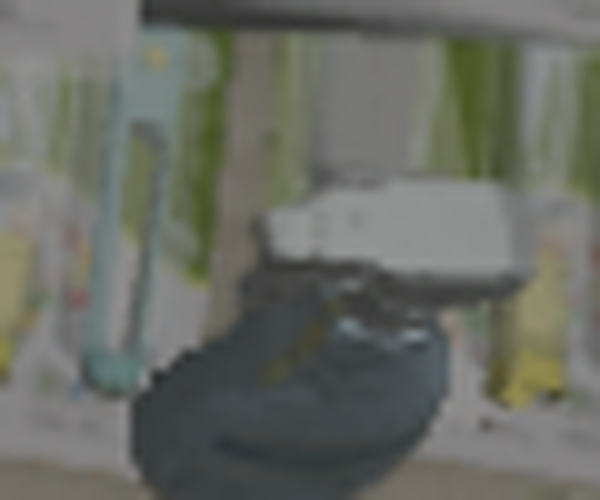

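View pics/sp2.png

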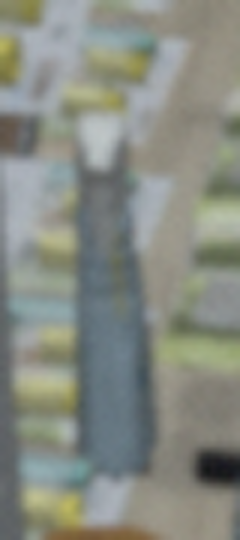

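Run:
```python
from h import *
s=cam('side');p=cam('top')
for uv in ((293,167),(299,169),(305.5,168)): print(onz(s,*uv,0))
for uv in ((428,172),(431,179),(440,180.5),(450,178)): print(onz(p,*uv,0),onz(p,*uv,.02))
im=read_camera('top')[:,:,::-1];cv2.imwrite('pics/sp3.png',cv2.resize(im[150:200,415:475],None,fx=10,fy=10))
```

```text
[ 0.73390324 -0.33730136  0.        ]
[ 0.70712664 -0.32420642  0.        ]
[ 0.68014901 -0.33231168  0.        ]
[ 0.71498191 -0.31883706  0.        ] [ 0.70986431 -0.31387775  0.02      ]
[ 0.68939972 -0.32923224  0.        ] [ 0.68461926 -0.32413594  0.02      ]
[ 0.68483794 -0.36204862  0.        ] [ 0.68011759 -0.35651983  0.02      ]
[ 0.69518783 -0.39911829  0.        ] [ 0.69033108 -0.39310097  0.02      ]
```

View pics/sp3.png

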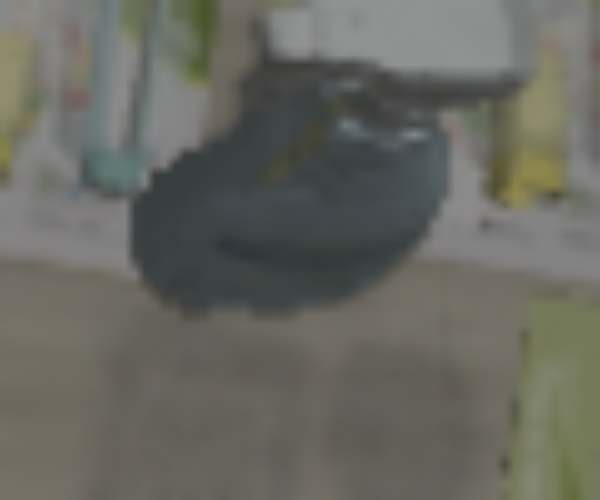

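Run:
```python
import workcell
print([n for n in dir(workcell) if not n.startswith('_')]); print(getattr(workcell,'tcp_to_tips',None))
print(workcell.get_obs()['ee_pos'],workcell.get_obs()['eef_rot'])
```

```text
['PlanningError', 'camera_params', 'get_obs', 'read_camera', 'sign_off', 'tcp_to_tips']
0.022
[0.52952115 0.0315025  0.37260707] [-1.79985150e+02  5.45581013e-02  1.80639598e-02]
```

Call:
{"op": "send_rows", "data": {
  "deltas": [
    [[0, 0, -0.0411], [0.0081, -0.0733, 0], 0],
    [[0, 0, -0.0411], [0.0081, -0.0733, 0], 0],
    [[0, 0, -0.0411], [0.0081, -0.0733, 0], 0],
    [[0, 0, -0.0411], [0.0081, -0.0733, 0], 0],
    [[0, 0, -0.0411], [0.0081, -0.0733, -0.0697], 0],
    [[0, 0, -0.0411], [0.0081, -0.0733, -0.0697], 0],
    [[0, 0, -0.0411], [0.0081, -0.0733, -0.0697], 0],
    [[0, 0, -0.0411], [0.0081, -0.0733, -0.0697], 0],
    [[0, 0, -0.0411], [0.0081, -0.0733, -0.0697], 0],
    [[0, 0, -0.0411], [0.0081, -0.0733, -0.0697], 0],
    [[0, 0, -0.0411], [0.0081, -0.0733, -0.0697], 0],
    [[0, 0, -0.0411], [0.0081, -0.0733, -0.0697], 0]
  ]
}}

```text
t: 3.75
ee_pos: [0.5688, -0.3216, 0.1497]
eef_rot: [-180.0, -0.1, -44.6]
wrist_force: [1.4, -0.0, -0.4]
width: 0.0928
```

Call:
{"op": "send_rows", "data": {
  "deltas": [
    [[0, 0, 0], [0, 0, 0], 0],
    [[0, 0, 0], [0, 0, 0], 0]
  ]
}}

```text
t: 3.92
ee_pos: [0.5677, -0.3211, 0.148]
eef_rot: [180.0, 0.2, -44.5]
wrist_force: [0.3, -0.4, 0.3]
width: 0.0932
```

Run:
```python
from h import *
for i in range(2): o=get_obs();print(o['t'],o['ee_pos'],o['eef_rot'],o['qpos'])
p=cam('wrist')
im=read_camera('wrist')[:,:,::-1];cv2.imwrite('pics/w3.png',im)
t=camera_params('side');crop('side',260,120,420,240,'s3.png',5);crop('top',330,120,490,280,'t3.png',3.75)
```

```text
3.9167 [ 0.56767796 -0.32114201  0.14795589] [179.98556423   0.24157572 -44.54619867] [-3.92824480e+01  2.92263565e+01  7.97258055e+01  8.22184287e-03
  7.12897195e+01  9.52610664e+01]
3.9167 [ 0.56767796 -0.32114201  0.14795589] [179.98556423   0.24157572 -44.54619867] [-3.92824480e+01  2.92263565e+01  7.97258055e+01  8.22184287e-03
  7.12897195e+01  9.52610664e+01]
```

View pics/w3.png

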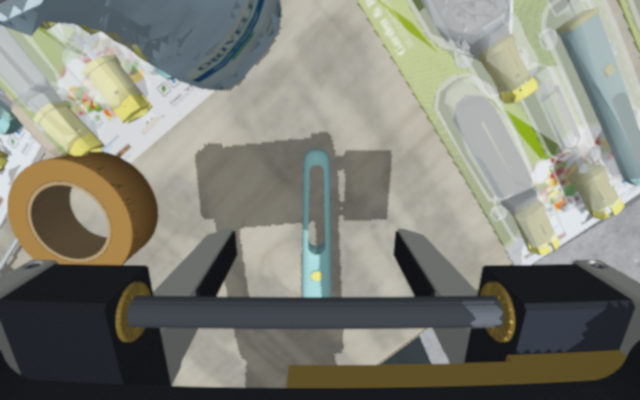

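View pics/t3.png

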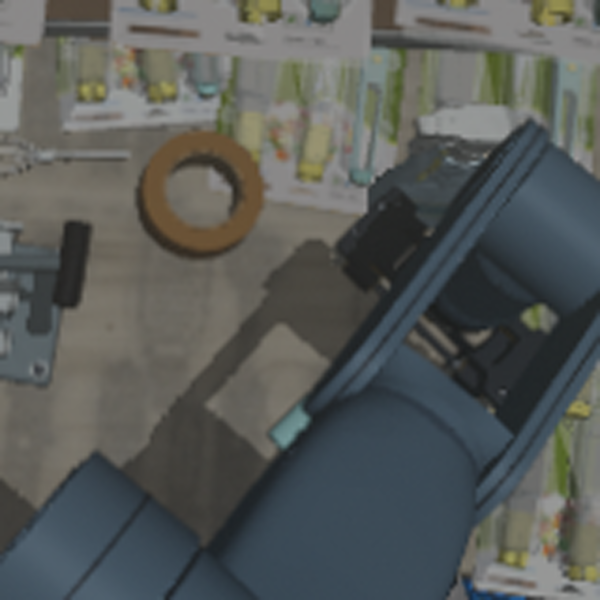

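View pics/s3.png

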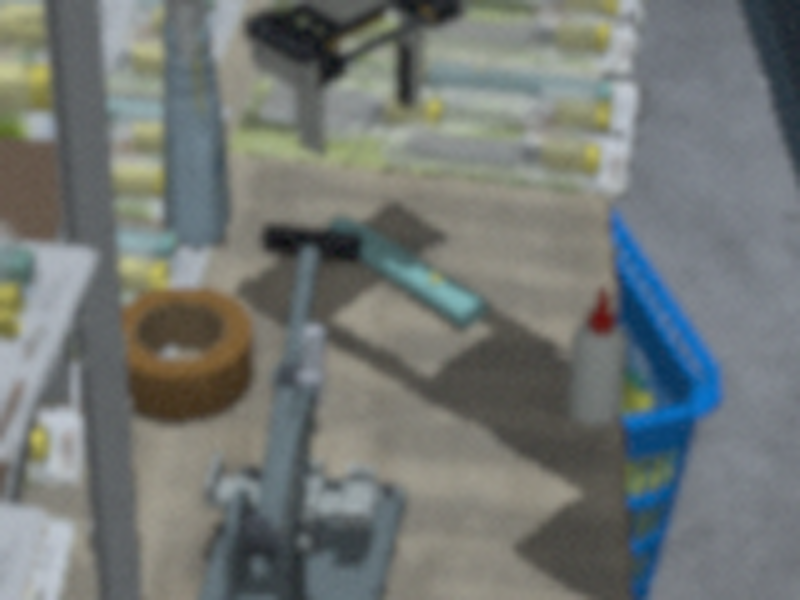

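Run:
```python
from h import *
p=cam('wrist');o=get_obs()
Rt=R.from_euler('xyz',o['eef_rot'],degrees=True).as_matrix()
for q,z in (((317,150),.015),((316.5,276),.022),((316,165),.02),((316,250),.02)): 
    X=onz(p,*q,z);print(X,Rt.T@(X-o['ee_pos']))
```

```text
[ 0.59470303 -0.34796549  0.015     ] [0.03678755 0.00267813 0.13692563]
[ 0.50476383 -0.25971915  0.022     ] [-0.08919611  0.0024879   0.12960718]
[ 0.58609979 -0.33829404  0.02      ] [0.02388714 0.00177777 0.13189358]
[ 0.52515071 -0.27888841  0.02      ] [-0.06122307  0.0019352   0.13167828]
```

Call:
{"op": "send_rows", "data": {
  "deltas": [
    [[0, 0, 0], [-0.0035, -0.0035, -0.07], 0],
    [[0, 0, 0], [0, 0, -0.07], 0],
    [[0, 0, 0], [0, 0, -0.07], 0],
    [[0, 0, 0], [0, 0, -0.06], 0],
    [[0, 0, 0], [0, 0, -0.035], 0],
    [[0, 0, 0], [0, 0, 0], 0],
    [[0, 0, 0], [0, 0, 0], 0.4],
    [[0, 0, 0], [0, 0, 0], 1],
    [[0, 0, 0], [0, 0, 0], 1],
    [[0, 0, 0], [0, 0, 0], 1],
    [[0, 0, 0], [0, 0, 0], 1]
  ],
  "grip_force": 20
}}

```text
t: 4.98
ee_pos: [0.5688, -0.3229, 0.029]
eef_rot: [-180.0, -0.1, -44.5]
wrist_force: [-0.1, 0.3, -0.6]
width: 0.0641
```

Call:
{"op": "send_rows", "data": {
  "deltas": [
    [[0, 0, 0], [0, 0, 0], 1],
    [[0, 0, 0], [0, 0, 0], 1],
    [[0, 0, 0], [0, 0, 0], 1],
    [[0, 0, 0], [0, 0, 0], 1]
  ]
}}

```text
t: 5.32
ee_pos: [0.568, -0.3225, 0.0276]
eef_rot: [180.0, 0.0, -44.5]
wrist_force: [-0.1, 0.6, 0.5]
width: 0.0374
```

Call:
{"op": "send_rows", "data": {
  "deltas": [
    [[0, 0, 0], [0, 0, 0], 1],
    [[0, 0, 0], [0, 0, 0], 1],
    [[0, 0, 0], [0, 0, 0], 1],
    [[0, 0, 0], [0, 0, 0], 1],
    [[0, 0, 0], [0, 0, 0], 1]
  ]
}}

```text
t: 5.73
ee_pos: [0.568, -0.3225, 0.0275]
eef_rot: [180.0, 0.0, -44.5]
wrist_force: [-1.0, -0.5, -0.2]
width: 0.0257
```

Call:
{"op": "send_rows", "data": {
  "deltas": [
    [[0, 0, 0], [0, 0, 0.02], 1],
    [[0, 0, 0], [0, 0, 0.06], 1],
    [[0, 0, 0], [0, 0, 0.085], 1],
    [[0, 0, 0], [0, 0, 0.085], 1],
    [[0, 0, 0], [0, 0, 0.085], 1],
    [[0, 0, 0], [0, 0, 0.09], 1],
    [[0, 0, 0], [-0.05, 0.02, 0], 1],
    [[0, 0, 0], [-0.07, 0.03, 0], 1],
    [[0, 0, 0.03], [-0.07, 0.03, 0], 1],
    [[0, 0, 0.07], [-0.07, 0.03, 0], 1]
  ]
}}

```text
t: 6.57
ee_pos: [0.463, -0.2779, 0.1983]
eef_rot: [180.0, -0.1, -35.3]
wrist_force: [0.2, 0.5, -0.9]
width: 0.026
```

Run:
```python
from h import *
o=get_obs();print(o['ee_pos'],o['eef_rot'],o['width'],o['qpos'])
cv2.imwrite('pics/w4.png',read_camera('wrist')[:,:,::-1]);crop('top',300,120,500,280,'t4.png',4)
```

```text
[ 0.46300328 -0.27786161  0.19828337] [ 1.79991895e+02 -5.23442728e-02 -3.53459676e+01] 0.025968173866438175 [-4.28091461e+01  1.56192494e+01  9.30292137e+01 -1.30641710e-03
  7.12985834e+01  8.25372436e+01]
```

View pics/w4.png

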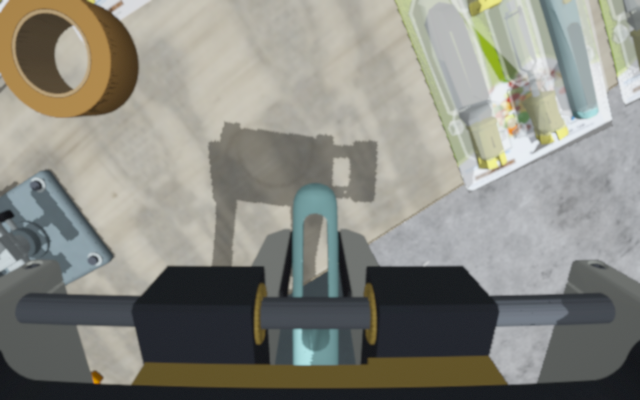

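Call:
{"op": "send_rows", "data": {
  "deltas": [
    [[0, 0, 0.0769], [-0.01575, 0.0291, 0], 1],
    [[0, 0, 0.0769], [-0.01575, 0.0291, 0], 1],
    [[0, 0, 0.0769], [-0.01575, 0.0291, 0], 1],
    [[0, 0, 0.0769], [-0.01575, 0.0291, 0], 1],
    [[0, 0, 0.0769], [-0.01575, 0.0291, 0], 1],
    [[0, 0, 0.0769], [-0.01575, 0.0291, 0], 1],
    [[0, 0, 0.0769], [-0.01575, 0.0291, 0], 1],
    [[0, 0, 0.0769], [-0.01575, 0.0291, 0], 1],
    [[0, 0, 0.0769], [-0.01575, 0.0291, 0], 1],
    [[0, 0, 0.0769], [-0.01575, 0.0291, 0], 1],
    [[0, 0, 0.0769], [-0.01575, 0.0291, 0], 1],
    [[0, 0, 0.0769], [-0.01575, 0.0291, 0], 1]
  ]
}}

```text
t: 7.67
ee_pos: [0.3891, -0.1387, 0.1984]
eef_rot: [179.9, -0.0, 47.8]
wrist_force: [-1.4, -0.1, -0.4]
width: 0.0255
```

Call:
{"op": "send_rows", "data": {
  "deltas": [
    [[0, 0, 0.0769], [0, 0.0291, 0], 1],
    [[0, 0, 0.0769], [0, 0.0291, 0], 1],
    [[0, 0, 0.0769], [0, 0.0291, 0], 1],
    [[0, 0, 0.0769], [0, 0.0291, 0], 1],
    [[0, 0, 0.0769], [0, 0.0291, 0], 1],
    [[0, 0, 0.0769], [0, 0.0291, 0], 1],
    [[0, 0, 0.0769], [0, 0.0291, 0], 1],
    [[0, 0, 0.0769], [0, 0.0291, 0], 1],
    [[0, 0, 0.0769], [0, 0.0291, 0], 1],
    [[0, 0, 0.0769], [0, 0.0291, 0], 1],
    [[0, 0, 0.0769], [0, 0.0291, 0], 1],
    [[0, 0, 0.0769], [0, 0.0291, 0], 1]
  ]
}}

```text
t: 8.67
ee_pos: [0.3894, 0.0013, 0.1984]
eef_rot: [179.9, 0.1, 130.9]
wrist_force: [-0.6, -0.5, -0.5]
width: 0.0259
```

Call:
{"op": "send_rows", "data": {
  "deltas": [
    [[0, 0, 0.0769], [0, 0.0291, 0], 1],
    [[0, 0, 0.0769], [0, 0.0291, 0], 1],
    [[0, 0, 0.0769], [0, 0.0291, 0], 1],
    [[0, 0, 0.0769], [0, 0.0291, 0], 1],
    [[0, 0, 0.0769], [0, 0.0291, 0], 1],
    [[0, 0, 0.0769], [0, 0.0291, 0], 1],
    [[0, 0, 0], [0, 0, 0], 1],
    [[0, 0, 0], [0, 0, 0], 1]
  ]
}}

```text
t: 9.33
ee_pos: [0.3892, 0.0709, 0.1981]
eef_rot: [-180.0, 0.1, 172.0]
wrist_force: [-0.2, 0.2, 0.1]
width: 0.0261
```

Run:
```python
from h import *
o=get_obs();print(o['t'],o['ee_pos'],o['eef_rot'],o['width'],o['qpos'])
crop('side',270,140,430,290,'s5.png',4);crop('top',230,130,400,300,'t5.png',3.5)
```

```text
9.3333 [0.38915478 0.07091306 0.19813329] [-1.79991434e+02  6.63351089e-02  1.72010144e+02] 0.026058001434958 [-5.92934287e+00  6.11498085e-01  1.11037976e+02 -1.17820052e-02
  6.82845426e+01 -8.79351284e+01]
```

View pics/s5.png

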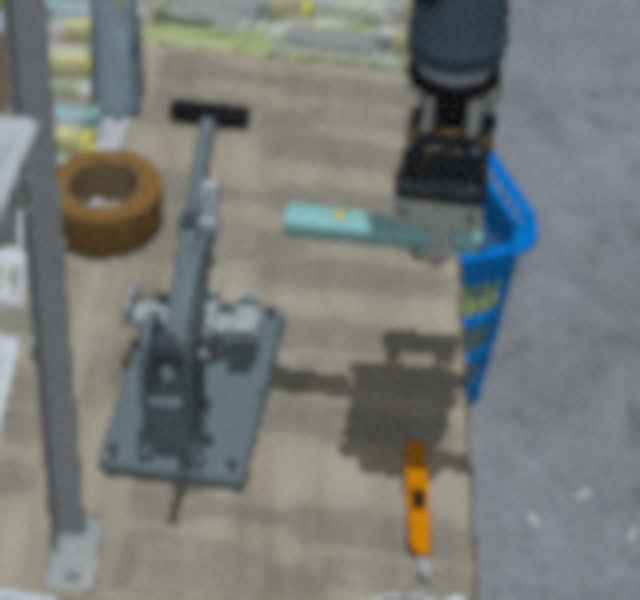

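View pics/t5.png

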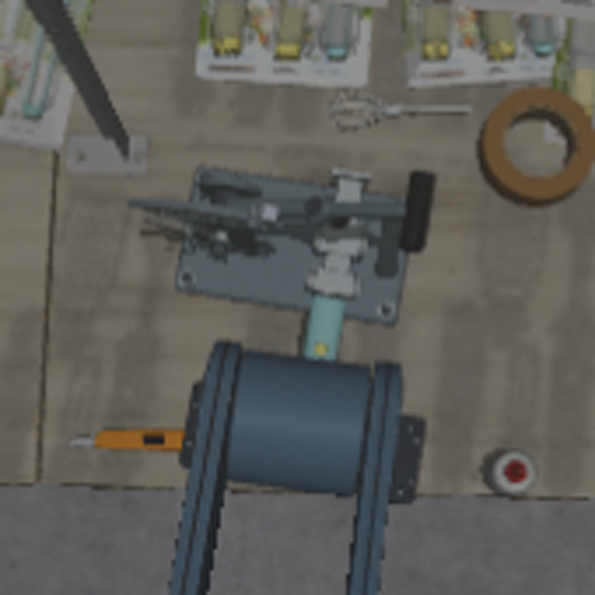

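Run:
```python
from h import *
p=cam('top');s=cam('side')
f=lambda u,v:(u/3.5+230-.4,v/3.5+130-.4)
g=lambda u,v:(u/4+270-.4,v/4+140-.4)
for q in ((312,296),(341,298),(327,297),(321,349)): X=onz(p,*f(*q),.191);print(X,w2g(X)*1000)
print('end top edge side', tri(ray(p,*f(327,297)),ray(s,*g(289,211))), 'btn',tri(ray(p,*f(321,349)),ray(s,*g(339,213))))
print(w2g(get_obs()['ee_pos'])*1000)
```

```text
[0.52336367 0.06875092 0.191     ] [ 16.70661484  78.83305024 191.        ]
[0.52225553 0.04332159 0.191     ] [ -8.63783136  76.47978536 191.        ]
[0.5228215 0.055598  0.191    ] [  3.60180682  77.58514749 191.        ]
[0.47694733 0.05966176 0.191     ] [  1.40213129 123.58640552 191.        ]
end top edge side (array([0.52074236, 0.05580446, 0.1920634 ]), [np.float64(0.0019122067974421404), np.float64(0.001912206797442364)]) btn (array([0.47636033, 0.05968298, 0.19406565]), [np.float64(0.00023962353637450986), np.float64(0.00023962353637454757)])
[3.28816784e-02 2.12214565e+02 1.97929879e+02]
```

Call:
{"op": "send_rows", "data": {
  "deltas": [
    [[0, 0, 0], [0, 0, -0.0775], 1],
    [[0, 0, 0], [0, 0, -0.0775], 1],
    [[0, 0, 0], [0, 0, -0.0775], 1],
    [[0, 0, 0], [0.0538, -0.0082, 0], 1],
    [[0, 0, 0], [0.0538, -0.0082, 0], 1],
    [[0, 0, 0], [0.0538, -0.0082, 0], 1],
    [[0, 0, 0], [0.0538, -0.0082, 0], 1],
    [[0, 0, 0], [0.0538, -0.0082, 0], 1],
    [[0, 0, 0], [0.0538, -0.0082, 0], 1],
    [[0, 0, 0], [0, 0, 0], 1],
    [[0, 0, 0], [0, 0, 0], 1]
  ]
}}

```text
t: 10.35
ee_pos: [0.5185, 0.05, 0.1044]
eef_rot: [-180.0, -0.0, 172.0]
wrist_force: [-1.4, 0.2, -0.6]
width: 0.0257
```

Run:
```python
from h import *
o=get_obs();print(o['t'],o['ee_pos'],o['eef_rot'],o['width'],o['wrist_force'])
crop('side',270,140,400,290,'s6.png',4);crop('top',230,130,400,300,'t6.png',3.5)
cv2.imwrite('pics/w6.png',read_camera('wrist')[:,:,::-1])
```

```text
10.35 [0.51851542 0.04997154 0.10436325] [-1.79991478e+02 -1.30040681e-03  1.71967550e+02] 0.025721868318042265 [-1.36618329  0.16837351 -0.59572734]
```

View pics/s6.png

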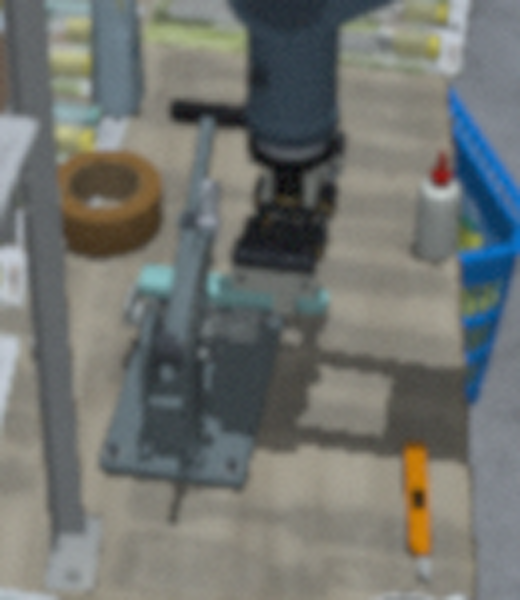

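View pics/t6.png

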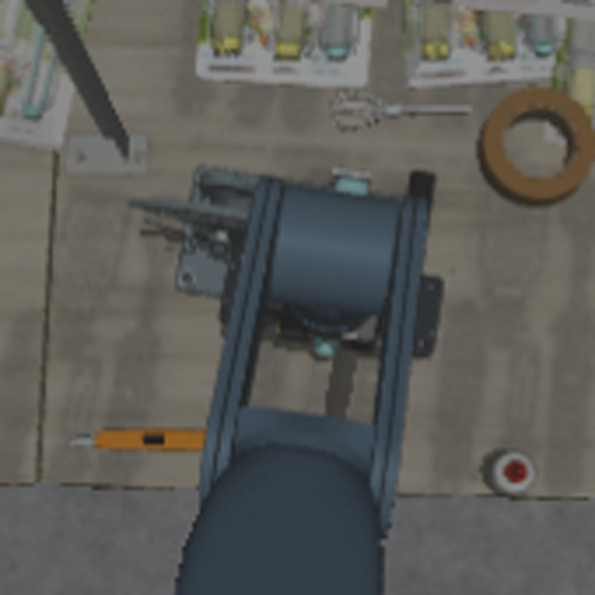

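View pics/w6.png

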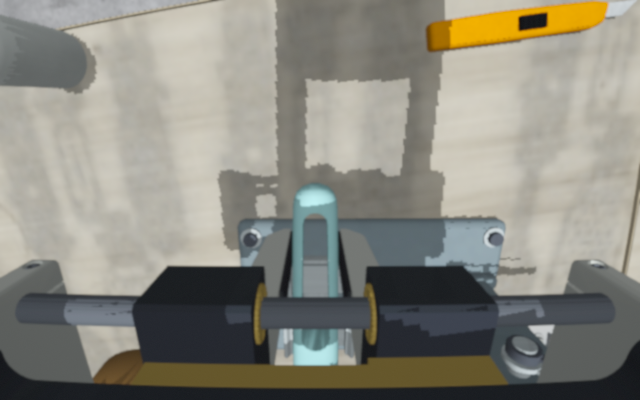

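Run:
```python
from h import *
p=cam('top');f=lambda u,v:(u/3.5+230-.4,v/3.5+130-.4)
for q,z in (((335,178),.097),((368,180),.097),((333,171),.055),((370,173),.055)): print(w2g(onz(p,*f(*q),z))*1000)
```

```text
[ 16.23307755 -50.3013963   97.        ]
[-15.05673765 -53.46828186  97.        ]
[ 20.39790546 -66.46292678  55.        ]
[-15.71597822 -70.36257051  55.        ]
```

Call:
{"op": "send_rows", "data": {
  "deltas": [
    [[0, 0, 0], [0, 0, -0.02], 1],
    [[0, 0, 0], [0, 0, -0.02], 1],
    [[0, 0, 0], [0, 0, -0.015], 1],
    [[0, 0, 0], [0, 0, 0], 1]
  ]
}}

```text
t: 10.83
ee_pos: [0.5165, 0.0513, 0.0814]
eef_rot: [-180.0, -0.1, 172.2]
wrist_force: [-0.1, -0.2, -1.2]
width: 0.0256
```

Call:
{"op": "send_rows", "data": {
  "deltas": [
    [[0, 0, 0], [0, 0, -0.0075], 1],
    [[0, 0, 0], [0, 0, 0], 1]
  ]
}}

```text
t: 11.0
ee_pos: [0.5168, 0.0512, 0.0794]
eef_rot: [-180.0, -0.1, 172.2]
wrist_force: [-2.4, 0.2, 2.4]
width: 0.0261
```

Call:
{"op": "send_rows", "data": {
  "deltas": [
    [[0, 0, 0], [0, 0, -0.0075], 1],
    [[0, 0, 0], [0, 0, 0], 1]
  ]
}}

```text
t: 11.17
ee_pos: [0.5169, 0.0512, 0.0766]
eef_rot: [-180.0, -0.1, 172.2]
wrist_force: [-3.6, 0.5, 5.5]
width: 0.0258
```

Call:
{"op": "send_rows", "data": {
  "deltas": [
    [[0, 0, 0], [0, 0, -0.005], 1],
    [[0, 0, 0], [0, 0, 0], 1]
  ]
}}

```text
t: 11.33
ee_pos: [0.517, 0.0512, 0.0748]
eef_rot: [-180.0, -0.0, 172.2]
wrist_force: [-3.9, 0.2, 5.8]
width: 0.0259
```

Run:
```python
from h import *
crop('side',285,190,365,250,'s7.png',10);crop('top',270,150,370,250,'t7.png',6)
cv2.imwrite('pics/w7.png',read_camera('wrist')[:,:,::-1])
```

```text
(no output)
```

View pics/s7.png

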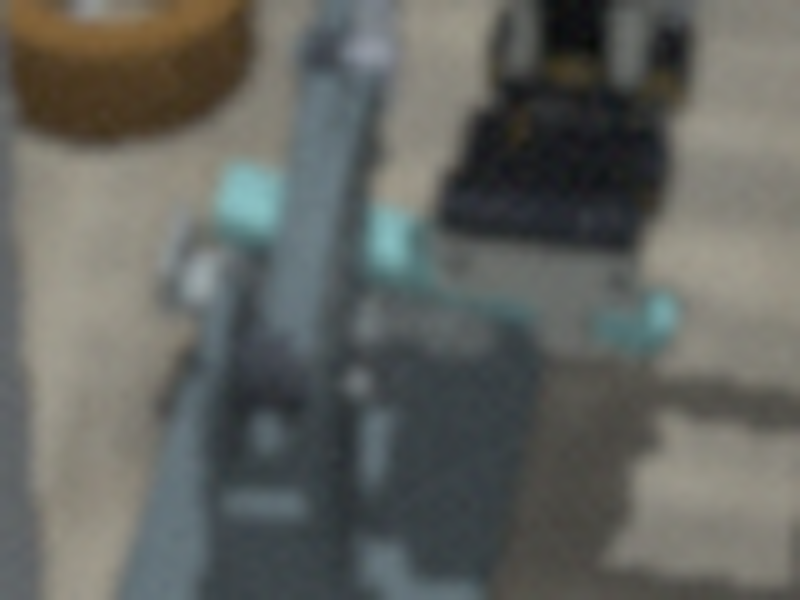

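View pics/t7.png

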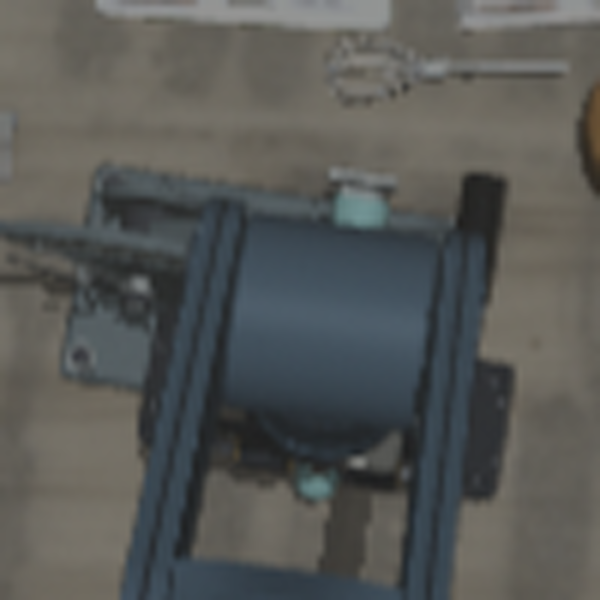

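View pics/w7.png

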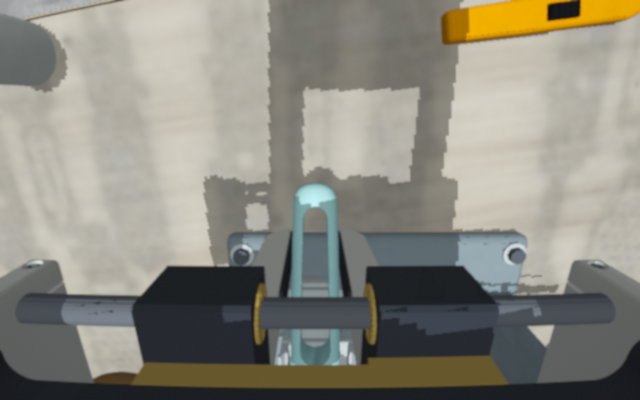

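Call:
{"op": "send_rows", "data": {
  "deltas": [
    [[0, 0, 0], [0, 0, 0.005], 1],
    [[0, 0, 0], [0, 0, 0.005], 1],
    [[0, 0, 0], [0, 0, 0], 1],
    [[0, 0, 0], [0, 0, 0], 1],
    [[0, 0, 0], [0, 0, 0], 1]
  ],
  "grip_force": 3
}}

```text
t: 11.9
ee_pos: [0.5177, 0.051, 0.0785]
eef_rot: [-180.0, -0.0, 172.2]
wrist_force: [-0.2, 0.5, -1.5]
width: 0.0261
```

Run:
```python
from h import *
o=get_obs();print(o['t'],o['ee_pos'],o['width'],o['wrist_force'])
crop('side',285,190,365,250,'s8.png',10)
```

```text
11.9 [0.51765086 0.05102489 0.07849338] 0.02613586257790234 [-0.24339208  0.51590389 -1.49714846]
```

View pics/s8.png

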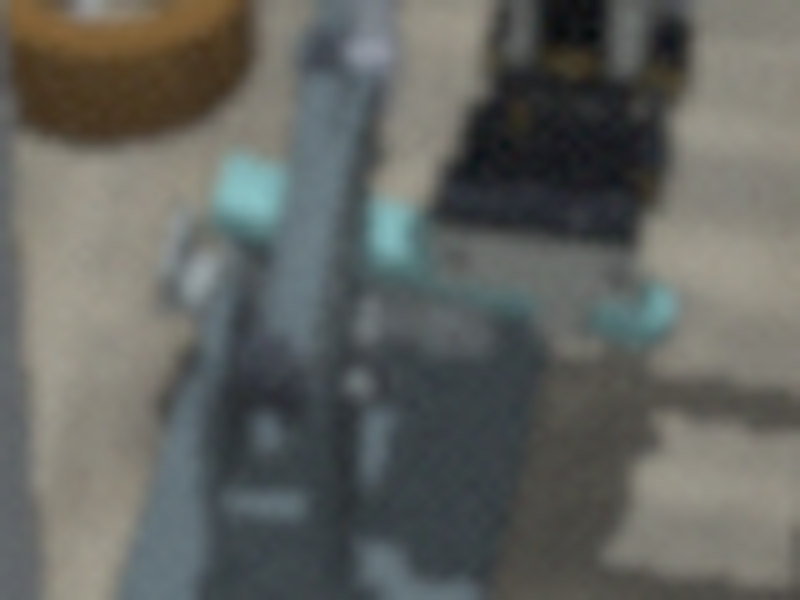

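Call:
{"op": "send_rows", "data": {
  "deltas": [
    [[0, 0, 0], [0, 0, 0], 0.69],
    [[0, 0, 0], [0, 0, 0], 0.69],
    [[0, 0, 0], [0, 0, 0], 0.69],
    [[0, 0, 0], [0, 0, 0], 0.69]
  ]
}}

```text
t: 12.28
ee_pos: [0.5177, 0.051, 0.0786]
eef_rot: [-180.0, 0.0, 172.2]
wrist_force: [2.0, -0.7, -0.1]
width: 0.0289
```

Run:
```python
from h import *
o=get_obs();print(o['t'],o['ee_pos'],o['width'],o['wrist_force'])
crop('side',285,190,365,250,'s9.png',10);crop('top',270,150,370,250,'t9.png',6)
cv2.imwrite('pics/w9.png',read_camera('wrist')[:,:,::-1])
```

```text
12.2833 [0.51766458 0.05101555 0.07862371] 0.02891674303003784 [ 2.00070541 -0.65175039 -0.06528178]
```

View pics/s9.png

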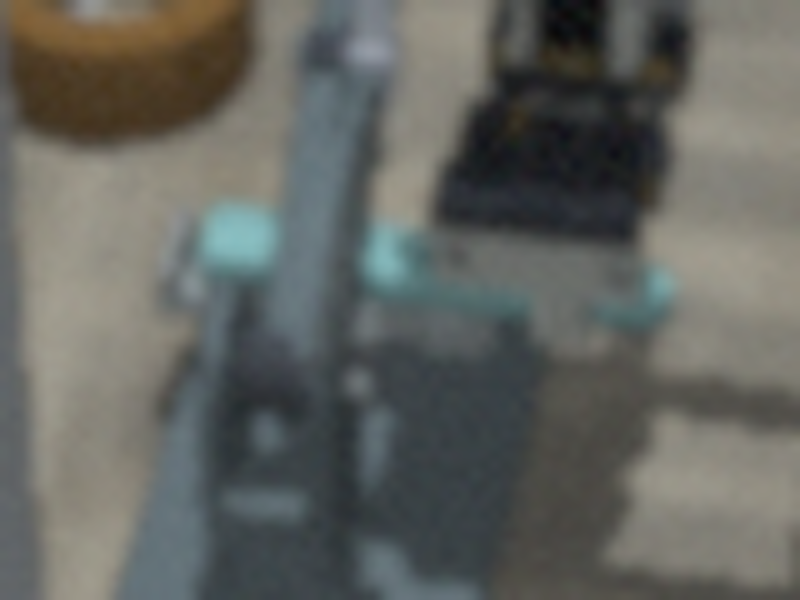

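View pics/t9.png

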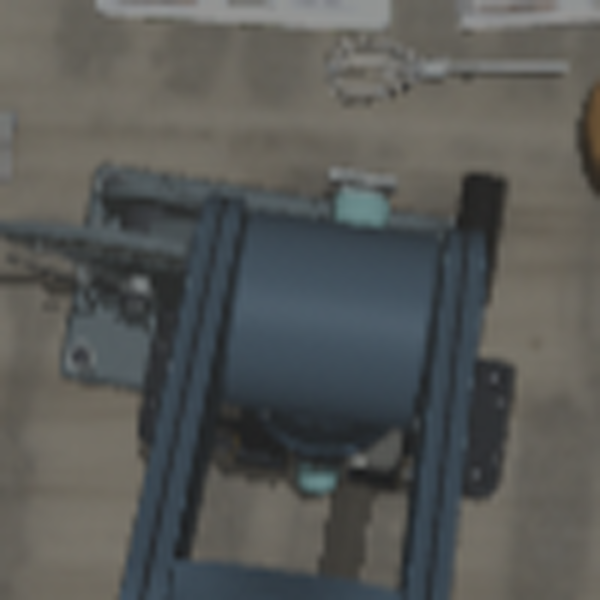

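View pics/w9.png

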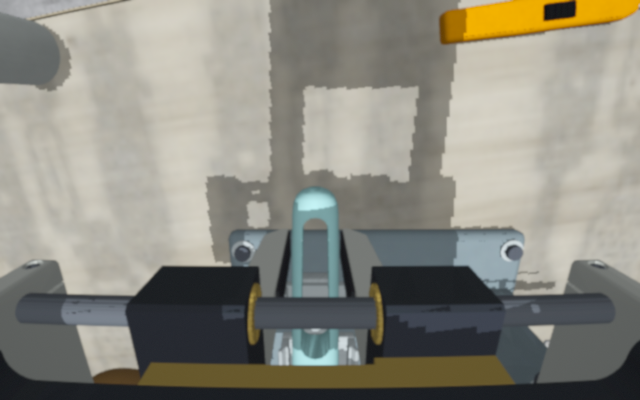

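Call:
{"op": "send_rows", "data": {
  "deltas": [
    [[0, 0, 0], [0, 0, 0], 0.5],
    [[0, 0, 0], [0, 0, 0], 0.2],
    [[0, 0, 0], [0, 0, 0], 0],
    [[0, 0, 0], [0, 0, 0], 0],
    [[0, 0, 0], [0, 0, 0], 0],
    [[0, 0, 0], [0, 0, 0.03], 0],
    [[0, 0, 0], [0, 0, 0.06], 0],
    [[0, 0, 0], [0, 0, 0.09], 0],
    [[0, 0, 0], [0, 0, 0.09], 0],
    [[0, 0, 0], [0, 0, 0.09], 0],
    [[0, 0, 0], [0, 0, 0.09], 0],
    [[0, 0, 0], [0, 0, 0.09], 0]
  ]
}}

```text
t: 13.43
ee_pos: [0.5171, 0.0511, 0.2965]
eef_rot: [-180.0, 0.0, 172.2]
wrist_force: [0.4, -0.2, 0.6]
width: 0.0926
```

Call:
{"op": "send_rows", "data": {
  "deltas": [
    [[0, 0, 0], [0, 0, 0.09], 0.3],
    [[0, 0, 0], [-0.05, 0, 0], 0.5],
    [[0, 0, 0], [-0.09, 0, 0], 1],
    [[0, 0, 0], [-0.06, 0, 0], 1],
    [[0, 0, 0], [0, 0, 0], 1]
  ]
}}

```text
t: 13.85
ee_pos: [0.4339, 0.0515, 0.3312]
eef_rot: [-180.0, -0.0, 172.2]
wrist_force: [-0.4, 0.9, 0.0]
width: 0.0642
```

Run:
```python
from h import *
o=get_obs();print(o['t'],o['ee_pos'],o['eef_rot'],o['width'],o['wrist_force'])
crop('side',270,150,370,250,'s10.png',6);crop('top',260,150,360,230,'t10.png',8)
```

```text
13.85 [0.43387028 0.05154375 0.33121788] [-1.79990159e+02 -4.38376399e-02  1.72186139e+02] 0.06420159612481172 [-0.38399458  0.87326298  0.00351549]
```

View pics/s10.png

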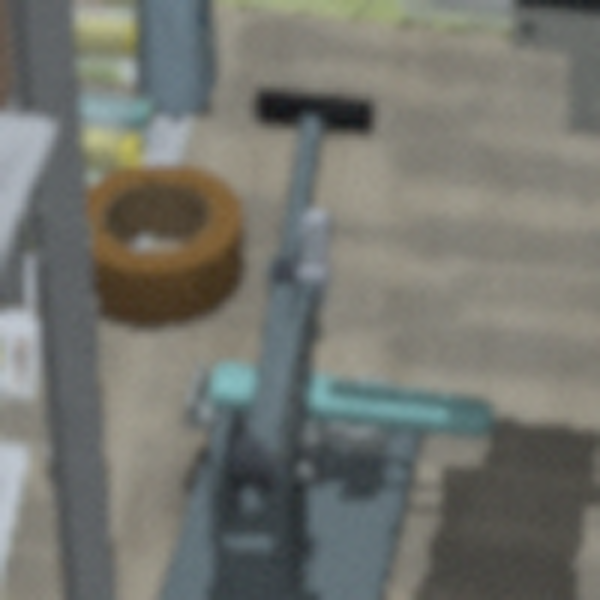

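View pics/t10.png

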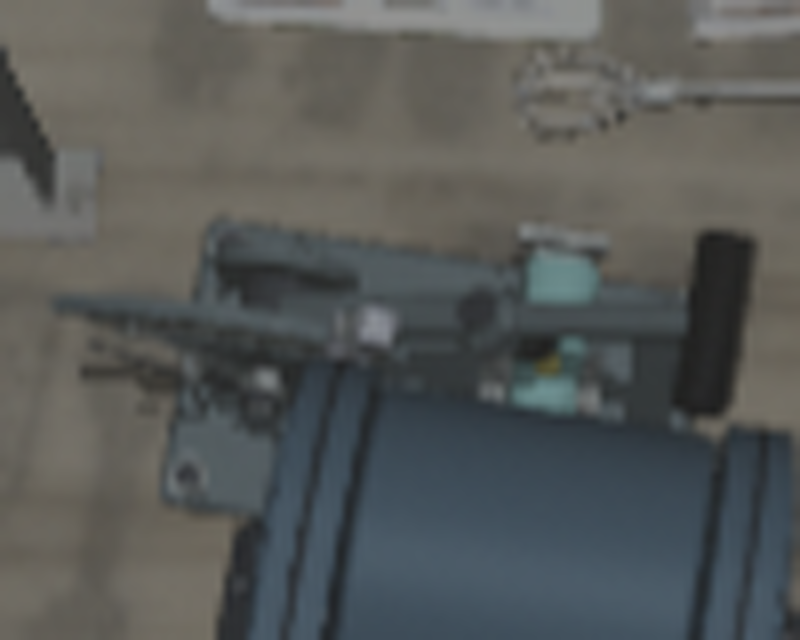

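Run:
```python
from h import *
p=cam('top');s=cam('side');f=lambda u,v:(u/8+260-.45,v/8+150-.45);g=lambda u,v:(u/6+270-.45,v/6+150-.45)
for q,z in (((530,252),.073),((600,256),.073),((513,405),.073),((578,412),.073),((518,228),.066),((606,236),.066),((563,254),.073)): print(q,np.round(w2g(onz(p,*f(*q),z))*1000,1))
X,e=tri(ray(p,*f(546,362)),ray(s,*g(0,0)));
for z in (.06,.073,.085): print(z,'tail top edge side',w2g(onz(s,*g(490,406),z))*1000, 'bend',w2g(onz(s,*g(212,370),z))*1000)
```

```text
(530, 252) [ 14.9 -54.   73. ]
(600, 256) [-14.6 -57.1  73. ]
(513, 405) [11.5 12.1 73. ]
(578, 412) [-15.9  10.7  73. ]
(518, 228) [ 21.8 -65.1  66. ]
(606, 236) [-15.7 -67.7  66. ]
(563, 254) [  1.  -55.4  73. ]
0.06 tail top edge side [-20.86766467 113.72125783  60.        ] bend [-23.37115422 -58.2747685   60.        ]
0.073 tail top edge side [ -6.67564311 115.49192111  73.        ] bend [ -9.15336645 -54.73390146  73.        ]
0.085 tail top edge side [  6.42468448 117.12637953  85.        ] bend [  3.97074534 -51.4654088   85.        ]
```

Call:
{"op": "send_rows", "data": {
  "deltas": [
    [[0, 0, 0], [0.0775, -0.0365, 0], 1],
    [[0, 0, 0], [0.0775, -0.0365, 0], 1],
    [[0, 0, 0], [0.0775, -0.0365, 0], 1],
    [[0, 0, 0], [0.0775, -0.0365, 0], 1],
    [[0, 0, 0], [0.0775, -0.0365, 0], 1],
    [[0, 0, 0], [0, 0, -0.05], 1],
    [[0, 0, 0], [0, 0, -0.05], 1],
    [[0, 0, 0], [0, 0, 0], 1],
    [[0, 0, 0], [0, 0, 0], 1]
  ]
}}

```text
t: 14.7
ee_pos: [0.5927, -0.022, 0.2889]
eef_rot: [180.0, -0.2, 172.1]
wrist_force: [-0.3, -0.1, 0.5]
width: 0.0009
```

Run:
```python
from h import *
o=get_obs();print(o['t'],o['ee_pos'],o['eef_rot'],o['width'],o['wrist_force'],w2g(o['ee_pos'])*1000)
crop('side',270,110,400,230,'s11.png',5)
```

```text
14.7 [ 0.59274077 -0.02202615  0.28885416] [179.97767117  -0.21271222 172.14951772] 0.0008868085362348584 [-0.3334063  -0.05527236  0.45990562] [-63.81501355  -2.22201721 288.85415848]
```

View pics/s11.png

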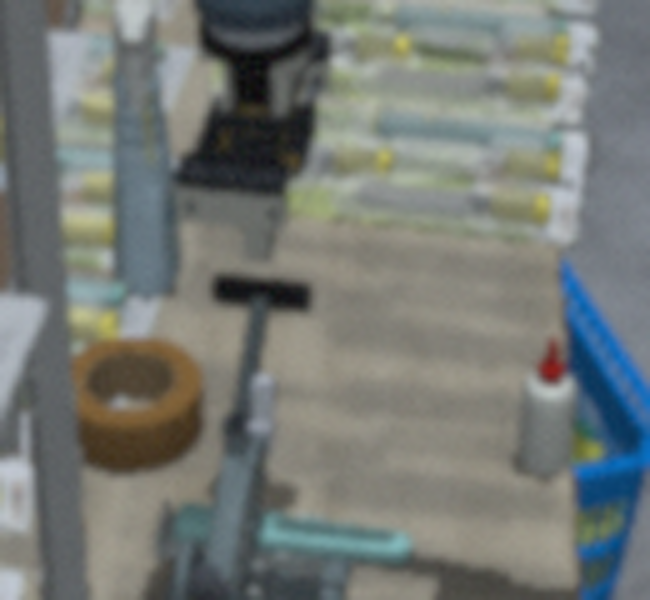

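Call:
{"op": "send_rows", "data": {
  "deltas": [
    [[0, 0, 0], [-0.0017, -0.0127, -0.04], 1],
    [[0, 0, 0], [-0.0017, -0.0127, -0.04], 1],
    [[0, 0, 0], [-0.0017, -0.0127, -0.04], 1],
    [[0, 0, 0], [-0.002, -0.0143, -0.0365], 1],
    [[0, 0, 0], [-0.002, -0.0143, -0.0365], 1],
    [[0, 0, 0], [-0.0012, -0.0087, -0.038], 1],
    [[0, 0, 0], [0, 0, 0], 1]
  ],
  "grip_force": 20
}}

```text
t: 15.33
ee_pos: [0.5894, -0.0616, 0.2007]
eef_rot: [-179.1, 0.3, 172.1]
wrist_force: [-6.0, -25.3, 10.5]
width: 0.0006
```

Run:
```python
from h import *
o=get_obs();print(o['t'],o['ee_pos'],o['eef_rot'],o['wrist_force'],o['ft_torque'],w2g(o['ee_pos'])*1000)
crop('side',270,130,370,250,'s12.png',5);crop('top',270,140,370,220,'t12.png',8)
cv2.imwrite('pics/w12.png',read_camera('wrist')[:,:,::-1])
```

```text
15.3333 [ 0.58940698 -0.06161243  0.20069816] [-179.09814319    0.34078354  172.05541519] [ -6.00645898 -25.31695063  10.54411574] [-4.51529516  1.17607402 -0.02269032] [-103.48748619   -4.2915504   200.69816127]
```

View pics/s12.png

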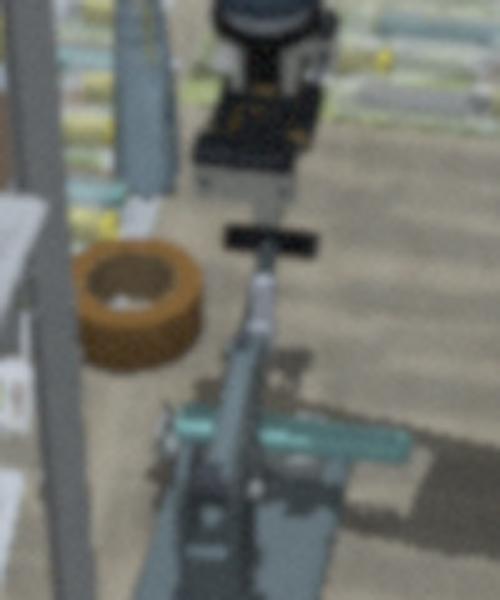

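View pics/w12.png

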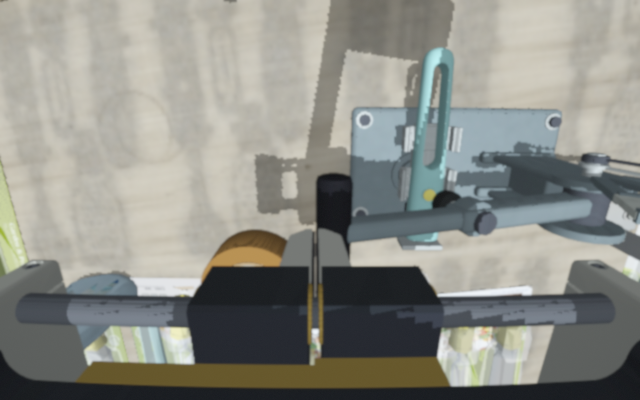

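View pics/t12.png

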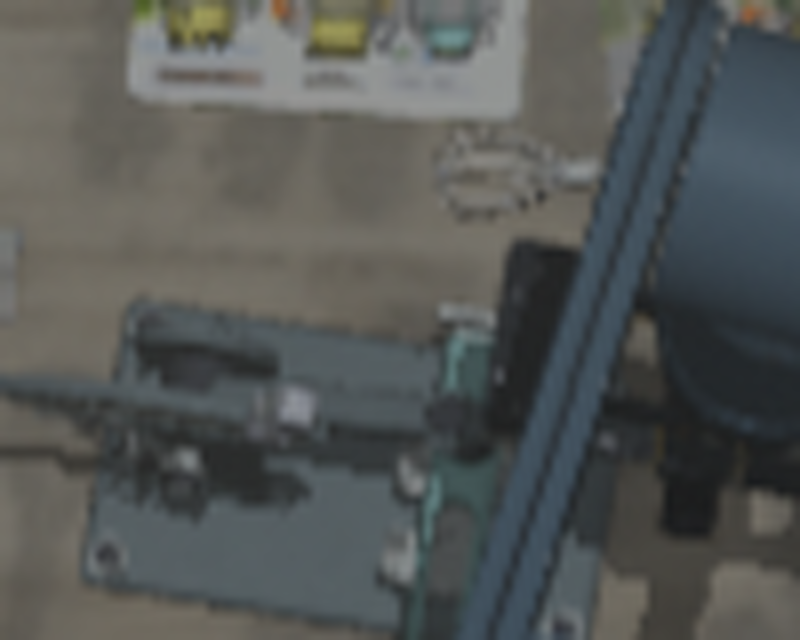

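Call:
{"op": "send_rows", "data": {
  "deltas": [
    [[0, 0, 0], [0, 0, 0.03], 1],
    [[0, 0, 0], [0, 0, 0.06], 1],
    [[0, 0, 0], [0, 0, 0.08], 1],
    [[0, 0, 0], [0, 0, 0.08], 1],
    [[0, 0, 0], [0, 0, 0], 1],
    [[0, 0, 0], [0, 0, 0], 1]
  ]
}}

```text
t: 15.98
ee_pos: [0.5902, -0.0524, 0.3026]
eef_rot: [-179.9, 0.5, 172.2]
wrist_force: [-0.2, -0.6, -0.1]
width: 0.0003
```

Run:
```python
from h import *
o=get_obs();print(o['t'],o['ee_pos'],o['eef_rot'],o['wrist_force'],w2g(o['ee_pos'])*1000)
crop('side',270,110,370,230,'s13.png',5);crop('top',270,140,370,220,'t13.png',8)
import pickle;p=cam('wrist');pickle.dump(p,open('w13.pkl','wb'))
cv2.imwrite('pics/w13.png',read_camera('wrist')[:,:,::-1])
```

```text
15.9833 [ 0.5901647  -0.05238339  0.3026078 ] [-179.93165329    0.47802792  172.17898464] [-0.15262318 -0.64692264 -0.09919802] [-94.24099718  -3.78973541 302.60779668]
```

View pics/s13.png

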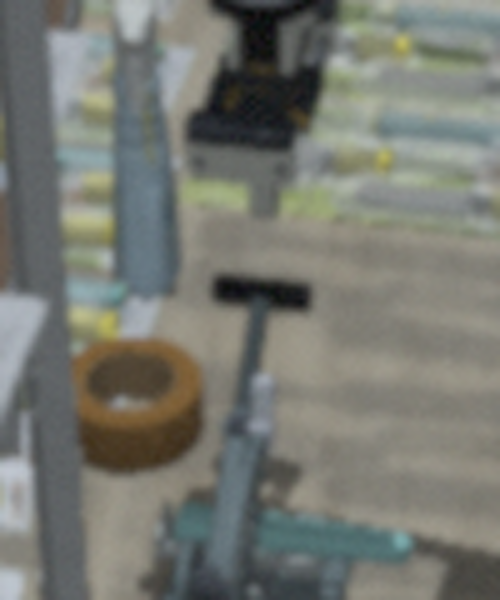

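View pics/w13.png

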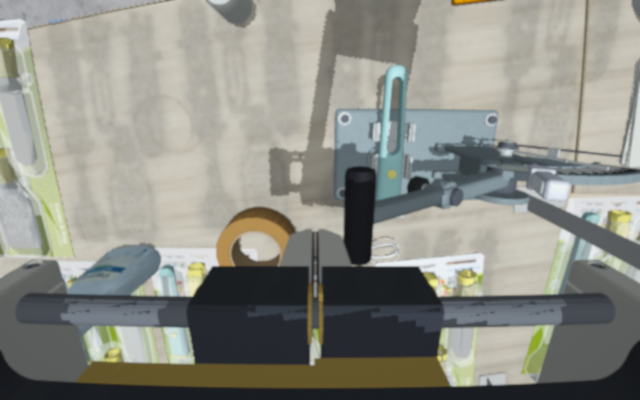

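Run:
```python
from h import *
import pickle
p=pickle.load(open('w13.pkl','rb'))
for q in ((346,190),(375,190),(360.5,190),(345,230),(373,230)): print(q,w2g(onz(p,*q,.2386))*1000)
```

```text
(346, 190) [-72.88309584  20.06026013 238.6       ]
(375, 190) [-52.86760413  20.06465411 238.6       ]
(360.5, 190) [-62.8850421  20.0621934 238.6      ]
(345, 230) [-72.71711009  -9.73090717 238.6       ]
(373, 230) [-52.60788074  -9.76530051 238.6       ]
```

Call:
{"op": "send_rows", "data": {
  "deltas": [
    [[0, 0, 0], [0.001, 0.04, 0], 1],
    [[0, 0, 0], [0, 0.0385, 0], 1],
    [[0, 0, 0], [0, 0, -0.04], 1],
    [[0, 0, 0], [0, 0, -0.035], 1],
    [[0, 0, 0], [0, 0, 0], 1]
  ]
}}

```text
t: 16.55
ee_pos: [0.5877, -0.0203, 0.2647]
eef_rot: [180.0, -0.3, 172.2]
wrist_force: [0.0, 1.0, 1.9]
width: 0.0002
```

Call:
{"op": "send_rows", "data": {
  "deltas": [
    [[0, 0, 0], [0, -0.001, -0.012], 1],
    [[0, 0, 0], [0, 0, 0], 1]
  ]
}}

```text
t: 16.72
ee_pos: [0.5882, -0.0214, 0.2629]
eef_rot: [-180.0, -0.1, 172.1]
wrist_force: [-2.5, -0.2, 2.4]
width: 0.0007
```

Run:
```python
from h import *
o=get_obs();print(o['t'],o['ee_pos'],o['eef_rot'],o['wrist_force'],w2g(o['ee_pos'])*1000)
```

```text
16.7167 [ 0.5881627  -0.02141242  0.26288114] [-1.79971115e+02 -1.34239444e-01  1.72148224e+02] [-2.46775781 -0.18638193  2.3564896 ] [-63.82828216   2.39699034 262.88113514]
```

Call:
{"op": "send_rows", "data": {
  "deltas": [
    [[0, 0, 0], [-0.0022, -0.0163, -0.027], 1],
    [[0, 0, 0], [-0.0022, -0.0163, -0.027], 1],
    [[0, 0, 0], [-0.002, -0.0144, -0.0365], 1],
    [[0, 0, 0], [-0.002, -0.0144, -0.0365], 1],
    [[0, 0, 0], [0, 0, 0], 1]
  ]
}}

```text
t: 17.13
ee_pos: [0.5849, -0.0475, 0.2103]
eef_rot: [-179.9, -0.1, 172.1]
wrist_force: [-0.6, -3.6, 3.8]
width: 0.0006
```

Run:
```python
from h import *
o=get_obs();print(o['t'],o['ee_pos'],o['eef_rot'],o['wrist_force'],w2g(o['ee_pos'])*1000)
```

```text
17.1333 [ 0.58489642 -0.04753897  0.21030571] [-1.79936025e+02 -1.16617917e-01  1.72069615e+02] [-0.58214309 -3.62885774  3.76649043] [-90.15638643   2.08726549 210.30570685]
```

Call:
{"op": "send_rows", "data": {
  "deltas": [
    [[0, 0, 0], [-0.001, -0.0075, -0.036], 1],
    [[0, 0, 0], [-0.001, -0.0075, -0.036], 1],
    [[0, 0, 0], [0, 0, 0], 1]
  ]
}}

```text
t: 17.38
ee_pos: [0.5846, -0.0529, 0.1826]
eef_rot: [-180.0, -0.0, 172.1]
wrist_force: [-0.4, -4.1, 4.7]
width: 0.0001
```

Call:
{"op": "send_rows", "data": {
  "deltas": [
    [[0, 0, 0], [0, -0.0025, -0.026], 1],
    [[0, 0, 0], [0, -0.0025, -0.026], 1],
    [[0, 0, 0], [0, 0, 0], 1]
  ]
}}

```text
t: 17.63
ee_pos: [0.585, -0.0542, 0.1628]
eef_rot: [-180.0, 0.0, 172.1]
wrist_force: [0.9, -3.9, 4.5]
width: 0.0006
```

Run:
```python
from h import *
o=get_obs();print(o['t'],o['ee_pos'],o['eef_rot'],o['wrist_force'],w2g(o['ee_pos'])*1000)
crop('side',270,130,370,250,'s14.png',5)
```

```text
17.6333 [ 0.58504238 -0.05421387  0.16279618] [-1.79976832e+02  2.31203745e-02  1.72130326e+02] [ 0.93088826 -3.87409837  4.45142368] [-96.74972435   1.03676828 162.79617924]
```

View pics/s14.png

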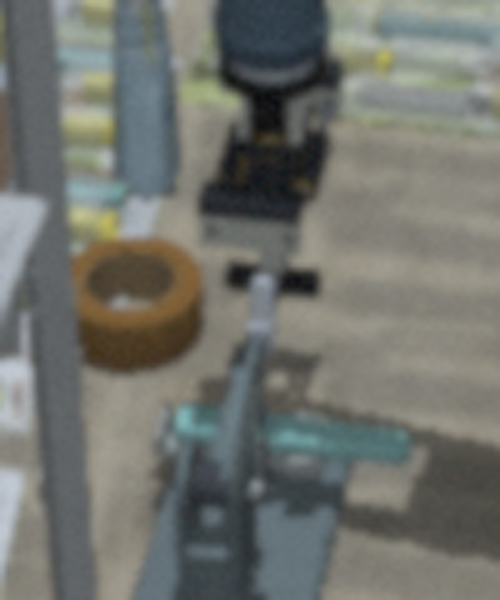

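Call:
{"op": "send_rows", "data": {
  "deltas": [
    [[0, 0, 0], [0, -0.001, -0.015], 1],
    [[0, 0, 0], [0, -0.001, -0.01], 1],
    [[0, 0, 0], [0, 0, 0], 1]
  ]
}}

```text
t: 17.93
ee_pos: [0.5853, -0.0548, 0.1536]
eef_rot: [-180.0, 0.1, 172.2]
wrist_force: [-0.3, -4.5, 4.6]
width: 0.0008
```

Call:
{"op": "send_rows", "data": {
  "deltas": [
    [[0, 0, 0], [0, 0, -0.01], 1],
    [[0, 0, 0], [0, 0, 0], 1]
  ]
}}

```text
t: 18.1
ee_pos: [0.5853, -0.0547, 0.1496]
eef_rot: [-180.0, 0.1, 172.2]
wrist_force: [-1.1, -3.9, 5.5]
width: 0.0001
```

Call:
{"op": "send_rows", "data": {
  "deltas": [
    [[0, 0, 0], [0, 0, -0.008], 1],
    [[0, 0, 0], [0, 0, 0], 1]
  ]
}}

```text
t: 18.27
ee_pos: [0.5852, -0.0547, 0.1463]
eef_rot: [-180.0, 0.1, 172.2]
wrist_force: [0.0, -4.0, 5.8]
width: 0.0006
```

Call:
{"op": "send_rows", "data": {
  "deltas": [
    [[0, 0, 0], [0, 0, -0.008], 1],
    [[0, 0, 0], [0, 0, 0], 1]
  ]
}}

```text
t: 18.43
ee_pos: [0.5852, -0.0546, 0.143]
eef_rot: [-180.0, 0.1, 172.2]
wrist_force: [0.2, -4.6, 3.5]
width: 0.0005
```

Call:
{"op": "send_rows", "data": {
  "deltas": [
    [[0, 0, 0], [0, 0, -0.006], 1],
    [[0, 0, 0], [0, 0, 0], 1]
  ]
}}

```text
t: 18.6
ee_pos: [0.5852, -0.0547, 0.1416]
eef_rot: [-180.0, 0.1, 172.2]
wrist_force: [-1.8, -3.9, 10.2]
width: 0.0005
```

Call:
{"op": "send_rows", "data": {
  "deltas": [
    [[0, 0, 0], [0, 0, -0.006], 1],
    [[0, 0, 0], [0, 0, 0], 1]
  ]
}}

```text
t: 18.77
ee_pos: [0.5854, -0.0547, 0.1411]
eef_rot: [-180.0, 0.2, 172.2]
wrist_force: [-5.6, -3.4, 21.0]
width: 0.0003
```

Call:
{"op": "send_rows", "data": {
  "deltas": [
    [[0, 0, 0], [0, 0, -0.002], 1],
    [[0, 0, 0], [0, 0, 0], 1],
    [[0, 0, 0], [0, 0, 0], 1],
    [[0, 0, 0], [0, 0, 0], 1],
    [[0, 0, 0], [0, 0, 0], 1]
  ]
}}

```text
t: 19.18
ee_pos: [0.5854, -0.0547, 0.1409]
eef_rot: [-179.9, 0.2, 172.2]
wrist_force: [-6.0, -2.3, 24.0]
width: 0.0006
```

Run:
```python
from h import *
o=get_obs();print(o['t'],o['ee_pos'],o['eef_rot'],o['wrist_force'],w2g(o['ee_pos'])*1000)
crop('side',270,130,370,250,'s15.png',5)
cv2.imwrite('pics/w15.png',read_camera('wrist')[:,:,::-1])
```

```text
19.1833 [ 0.58535506 -0.0547493   0.1409401 ] [-179.94516041    0.18875637  172.17613022] [-5.96142296 -2.32436521 23.96799427] [-97.23775903   0.65431145 140.9401034 ]
```

View pics/w15.png

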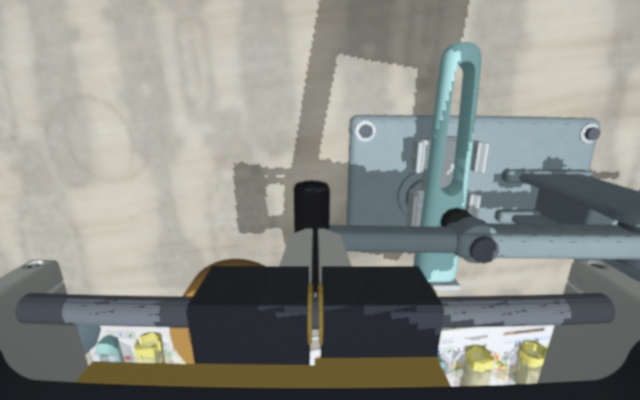

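Call:
{"op": "send_rows", "data": {
  "deltas": [
    [[0, 0, 0], [0, 0, 0.03], 1],
    [[0, 0, 0], [0, 0.0025, 0.05], 1],
    [[0, 0, 0], [0.001, 0.008, 0.05], 1],
    [[0, 0, 0], [0.001, 0.0145, 0.05], 1],
    [[0, 0, 0], [0.002, 0.017, 0.05], 1],
    [[0, 0, 0], [0.003, 0.02, 0.05], 1],
    [[0, 0, 0], [0.003, 0.02, 0.05], 1],
    [[0, 0, 0], [0, 0, 0.05], 1],
    [[0, 0, 0], [0, 0, 0.05], 1],
    [[0, 0, 0], [0, 0, 0], 1]
  ]
}}

```text
t: 20.12
ee_pos: [0.5898, -0.0204, 0.3128]
eef_rot: [179.9, 0.3, 172.2]
wrist_force: [0.2, -0.1, 0.5]
width: 0.0005
```

Run:
```python
from h import *
o=get_obs();print(o['t'],o['ee_pos'],o['eef_rot'],o['wrist_force'],w2g(o['ee_pos'])*1000)
crop('side',270,130,370,250,'s16.png',5);crop('top',240,140,360,220,'t16.png',6.6)
import pickle;p=cam('wrist');pickle.dump(p,open('w16.pkl','wb'))
cv2.imwrite('pics/w16.png',read_camera('wrist')[:,:,::-1])
```

```text
20.1167 [ 0.58982841 -0.02036294  0.31280253] [179.91517974   0.29446683 172.23888277] [ 0.22375048 -0.11956504  0.54631993] [-62.56244292   0.88911528 312.8025271 ]
```

View pics/w16.png

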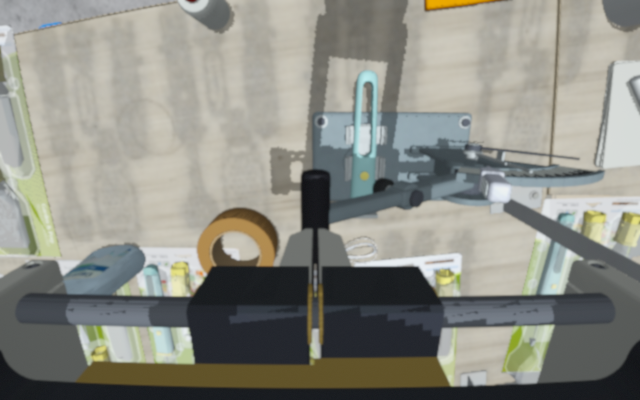

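View pics/t16.png

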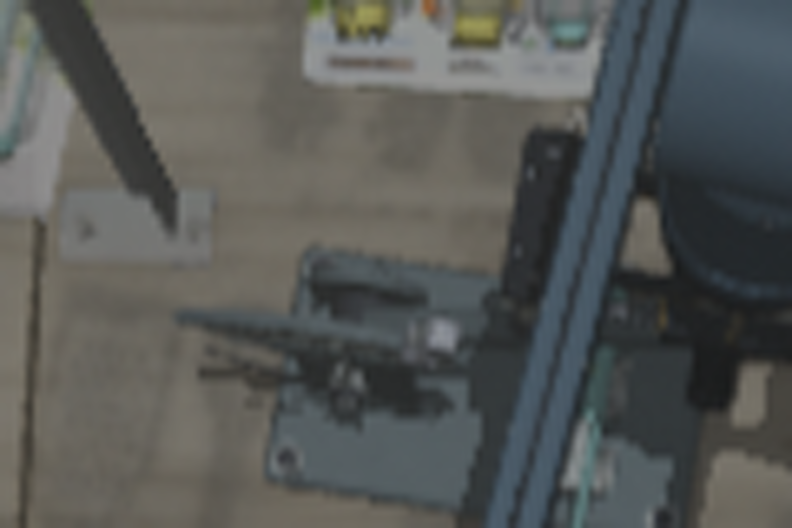

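View pics/s16.png

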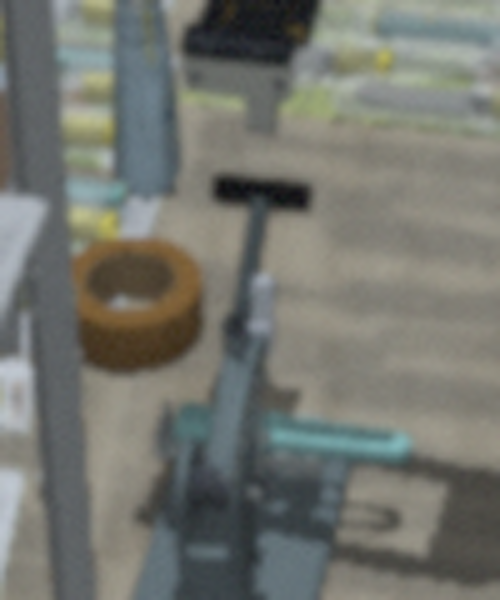

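Call:
{"op": "send_rows", "data": {
  "deltas": [
    [[0, 0, 0], [-0.031, 0, 0.06], 0.7],
    [[0, 0, 0], [-0.031, 0.0865, 0.03], 0.7],
    [[0, 0, 0], [-0.031, 0.0865, 0.0275], 0.7],
    [[0, 0, 0], [-0.031, 0.0865, 0], 0.7],
    [[0, 0, 0], [-0.031, 0.0865, 0], 0.7],
    [[0, 0, 0], [0, 0.0865, 0], 0.7],
    [[0, 0, 0], [0, 0, 0], 0.7],
    [[0, 0, 0], [0, 0, 0], 0.7]
  ]
}}

```text
t: 20.93
ee_pos: [0.5256, 0.153, 0.3542]
eef_rot: [-180.0, -0.2, 172.4]
wrist_force: [0.1, -0.1, 0.0]
width: 0.0278
```

Run:
```python
from h import *
o=get_obs();print(o['t'],o['ee_pos'],o['eef_rot'],o['width'],w2g(o['ee_pos'])*1000)
import pickle;p=cam('wrist');pickle.dump(p,open('w17.pkl','wb'))
im=read_camera('wrist')[:,:,::-1];cv2.imwrite('pics/w17.png',im);cv2.imwrite('pics/w17c.png',cv2.resize(im[120:280,200:400],None,fx=4,fy=4,interpolation=cv2.INTER_CUBIC)[:600])
```

```text
20.9333 [0.5256441  0.15300327 0.35420568] [-179.97851997   -0.19327611  172.36858656] 0.027754521112229886 [100.48894021  88.00808347 354.2056814 ]
```

View pics/w17.png

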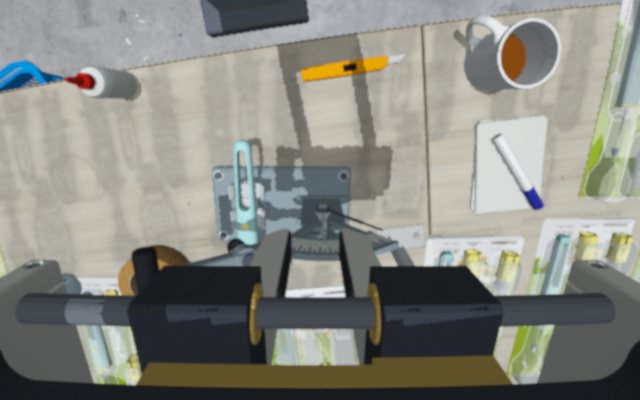

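View pics/w17c.png

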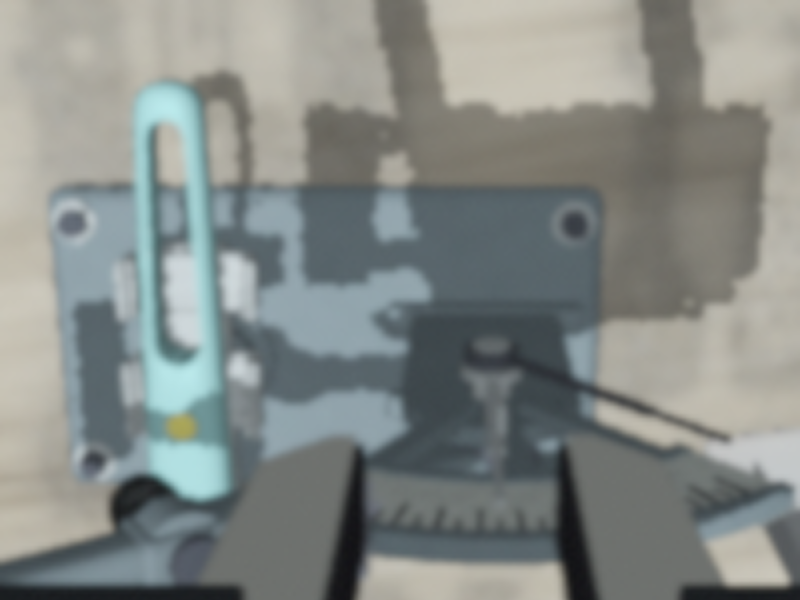

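```bash
cat >> h.py <<'E'
def ony(p,u,v,y):
    e,d=ray(p,u,v); eg=w2g(e); dg=np.array([d[:2]@xd,d[:2]@yd,d[2]]); return eg+dg*(y-eg[1])/dg[1]
def lean(X): return np.arctan2(X[0]-.110,X[2]-.117),np.hypot(X[0]-.110,X[2]-.117)
E
python3 - <<'E'
from h import *
import pickle
p=pickle.load(open('w17.pkl','rb'));f=lambda u,v:(u/4+200-.4,v/4+120-.4)
for q in ((492,355),(495,400),(498,440),(500,470),(501,482),(630,400),(728,438)):
    X=ony(p,*f(*q),.0305);print(q,X*1000,lean(X))
E
```

```text
(492, 355) [111.09343874  30.5        101.61333965] (np.float64(3.0706478471879906), np.float64(0.015425463521923978))
(495, 400) [110.96450039  30.5        143.82171174] (np.float64(0.03594420032589121), np.float64(0.026839047704388913))
(498, 440) [110.96403553  30.5        175.07136934] (np.float64(0.016599350018579963), np.float64(0.058079370702803224))
(500, 470) [110.89739961  30.5        195.46852006] (np.float64(0.011435929801705545), np.float64(0.07847365141383471))
(501, 482) [110.92511694  30.5        203.00651841] (np.float64(0.010755943643255628), np.float64(0.08601149371215656))
(630, 400) [152.47394075  30.5        143.52776866] (np.float64(1.01250934196313), np.float64(0.05007752143244126))
(728, 438) [176.522292    30.5        173.31285728] (np.float64(0.868322493350511), np.float64(0.08715706069036752))
```

Run:
```python
from h import *
import pickle
p=pickle.load(open('w16.pkl','rb'))
im=cv2.imread('pics/w16.png');cv2.imwrite('pics/w16c.png',cv2.resize(im[130:230,420:560],None,fx=5.5,fy=5.5,interpolation=cv2.INTER_CUBIC))
for q in ((497,187),(490,183),(505,183),(490,194),(505,194)):
    X=ony(p,*q,.0255);print(q,X*1000,lean(X))
t=cam('top');X,e=tri(ray(t,240+442/6.6-.4,140+333/6.6-.4),ray(p,497,187));print(w2g(X)*1000,e,lean(w2g(X)))
```

```text
(497, 187) [ 66.11127624  25.5        245.03730876] (np.float64(-0.33022898909957715), np.float64(0.13535055414724548))
(490, 183) [ 67.22691502  25.5        233.758471  ] (np.float64(-0.3511552000289286), np.float64(0.1243466016731967))
(505, 183) [ 78.86322294  25.5        233.66509616] (np.float64(-0.2608111228187185), np.float64(0.12074867928028665))
(490, 194) [ 51.33510729  25.5        262.4444143 ] (np.float64(-0.3833903068032293), np.float64(0.1568299948627534))
(505, 194) [ 61.51145015  25.5        262.44430356] (np.float64(-0.32179458297290253), np.float64(0.15331400752916907))
[ 62.50302423  24.65635747 250.75632656] [np.float64(0.0023495350948957074), np.float64(0.0023495350948955253)] (np.float64(-0.3412116964719226), np.float64(0.14193913343902878))
```

View pics/w16c.png

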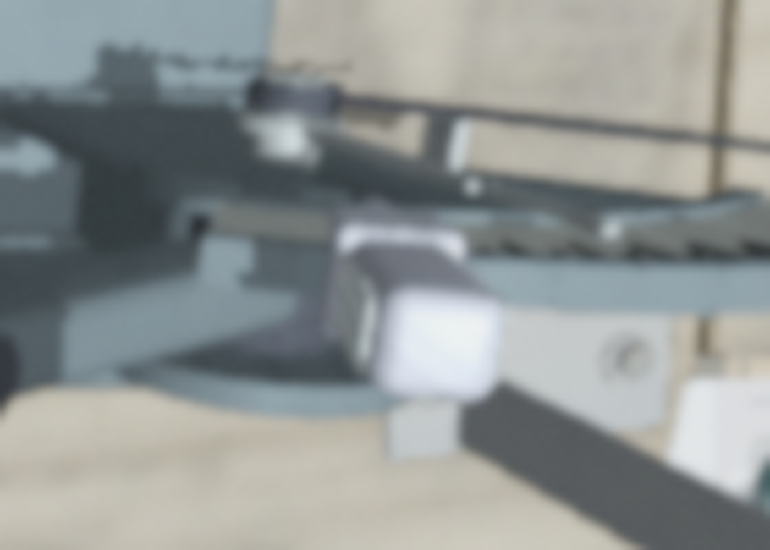

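Call:
{"op": "send_rows", "data": {
  "deltas": [
    [[0, 0, 0], [0.0708, -0.0595, 0], 0.5],
    [[0, 0, 0], [0.0708, -0.0595, 0], 0.5],
    [[0, 0, 0], [0, 0, -0.04], 0.5],
    [[0, 0, 0], [0, 0, -0.04], 0.5],
    [[0, 0, 0], [0, 0, 0], 0.5],
    [[0, 0, 0], [0, 0, 0], 0.5]
  ]
}}

```text
t: 21.48
ee_pos: [0.5829, 0.1021, 0.3224]
eef_rot: [-180.0, -0.2, 172.0]
wrist_force: [-0.1, -0.0, 1.3]
width: 0.0462
```

Run:
```python
from h import *
o=get_obs();print(o['t'],o['ee_pos'],o['eef_rot'],o['width'],w2g(o['ee_pos'])*1000)
crop('side',270,110,370,230,'s18.png',5);crop('top',240,140,360,220,'t18.png',6.6)
cv2.imwrite('pics/w18.png',read_camera('wrist')[:,:,::-1])
```

```text
21.4833 [0.58293168 0.10213093 0.32237427] [-179.96281423   -0.2250509   172.03432233] 0.04623888216462534 [ 57.86209758  24.34636082 322.37427251]
```

View pics/w18.png

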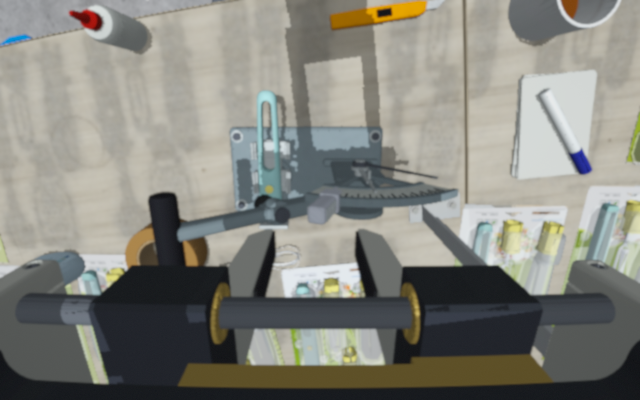

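View pics/s18.png

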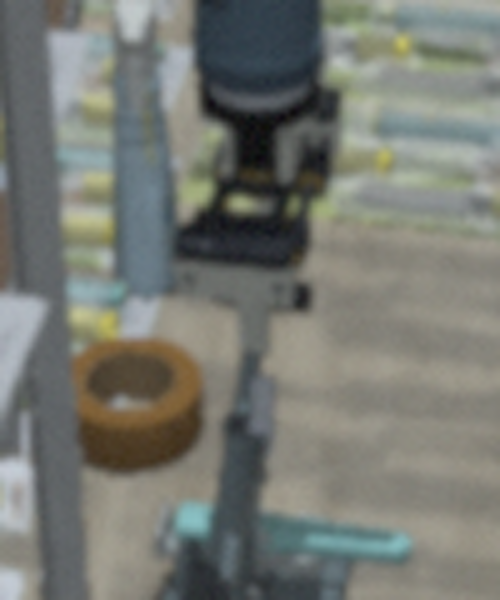

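Call:
{"op": "send_rows", "data": {
  "deltas": [
    [[0, 0, 0], [0, 0.0075, -0.05], 0.5],
    [[0, 0, 0], [0, 0, -0.05], 0.5],
    [[0, 0, 0], [0, 0, -0.04], 0.5],
    [[0, 0, 0], [0, 0, 0], 0.5],
    [[0, 0, 0], [0, 0, 0], 0.5]
  ]
}}

```text
t: 22.05
ee_pos: [0.5832, 0.1069, 0.2685]
eef_rot: [-180.0, -0.0, 172.2]
wrist_force: [0.2, -0.6, 1.8]
width: 0.0466
```

Run:
```python
from h import *
o=get_obs();print(o['t'],o['ee_pos'],o['eef_rot'],o['width'],o['wrist_force'],w2g(o['ee_pos'])*1000)
crop('side',300,150,360,230,'s19.png',7);crop('top',240,140,360,220,'t19.png',6.6)
im=read_camera('wrist')[:,:,::-1];cv2.imwrite('pics/w19.png',im[100:300,150:500]);
```

```text
22.05 [0.58320414 0.10688865 0.26851374] [-1.79996231e+02 -1.13458040e-02  1.72182440e+02] 0.04661305485092047 [ 0.23233916 -0.60980962  1.82029849] [ 62.61277825  24.72212109 268.51374489]
```

View pics/w19.png

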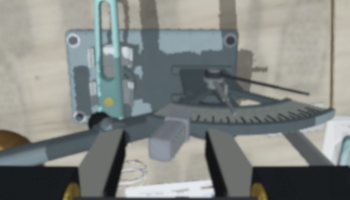

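View pics/s19.png

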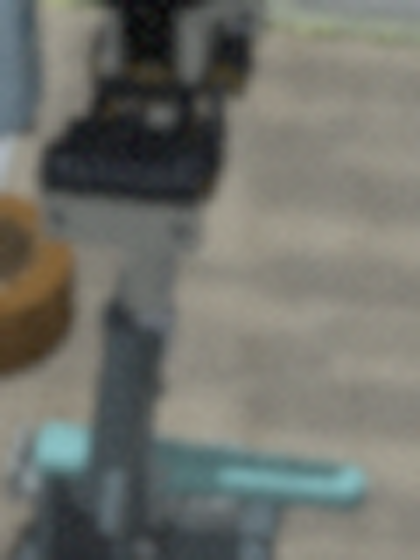

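View pics/t19.png

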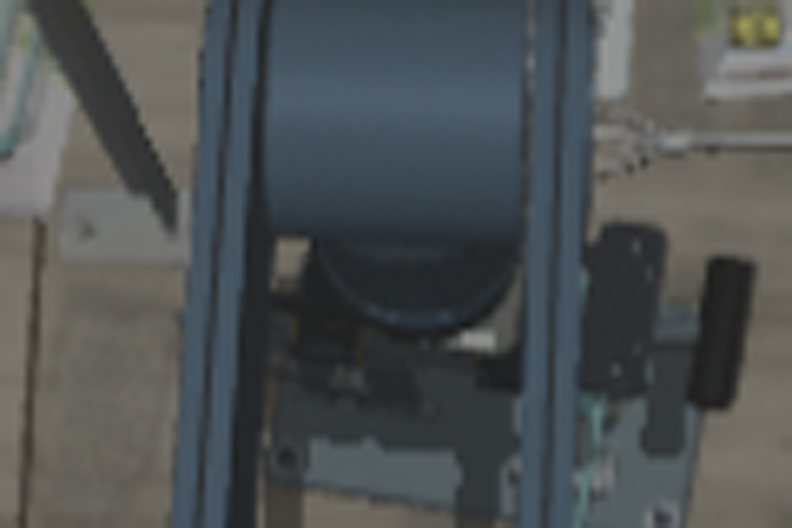

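Call:
{"op": "send_rows", "data": {
  "deltas": [
    [[0, 0, 0], [0.0027, 0.02, 0], 0.5],
    [[0, 0, 0], [0.0027, 0.02, 0], 0.5],
    [[0, 0, 0], [0.0027, 0.02, 0], 0.5],
    [[0, 0, 0], [0.0027, 0.02, 0], 0.5],
    [[0, 0, 0], [0.0027, 0.02, 0], 0.5],
    [[0, 0, 0], [0.0027, 0.02, 0], 0.5],
    [[0, 0, 0], [0, 0, 0], 0.5],
    [[0, 0, 0], [0, 0, 0], 0.5]
  ],
  "grip_force": 3
}}

```text
t: 22.87
ee_pos: [0.5897, 0.1557, 0.2677]
eef_rot: [180.0, -0.0, 172.2]
wrist_force: [-0.1, 0.2, 0.2]
width: 0.0463
```

Run:
```python
from h import *
o=get_obs();print(o['t'],o['ee_pos'],o['eef_rot'],o['width'],o['wrist_force'],w2g(o['ee_pos'])*1000)
im=read_camera('wrist')[:,:,::-1];cv2.imwrite('pics/w20.png',cv2.resize(im[140:290,200:450],None,fx=3,fy=3,interpolation=cv2.INTER_CUBIC));
```

```text
22.8667 [0.58971092 0.15566892 0.26765989] [ 1.79987212e+02 -3.57108261e-02  1.72236206e+02] 0.04634950883211799 [-0.1163667   0.20610714  0.18700854] [111.8247919   24.8957861  267.65988839]
```

View pics/w20.png

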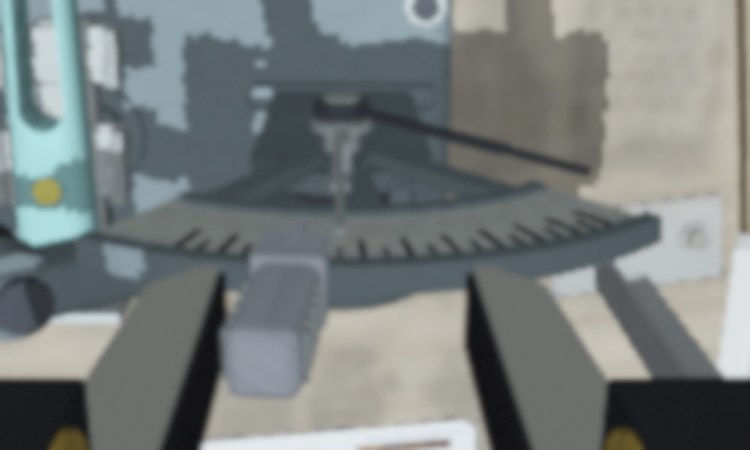

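Call:
{"op": "send_rows", "data": {
  "deltas": [
    [[0, 0, 0], [0, 0, 0], 0.6],
    [[0, 0, 0], [0, 0, 0], 0.7],
    [[0, 0, 0], [0, 0, 0], 0.8],
    [[0, 0, 0], [0, 0, 0], 0.83],
    [[0, 0, 0], [0, 0, 0], 0.83],
    [[0, 0, 0], [0, 0, 0], 0.83],
    [[0, 0, 0], [0, 0, 0], 0.83]
  ]
}}

```text
t: 23.5
ee_pos: [0.5899, 0.1546, 0.2681]
eef_rot: [-180.0, 0.0, 172.1]
wrist_force: [-0.1, -0.4, 1.0]
width: 0.0158
```

Run:
```python
from h import *
o=get_obs();print(o['t'],o['ee_pos'],o['eef_rot'],o['width'],o['wrist_force'],w2g(o['ee_pos'])*1000)
im=read_camera('wrist')[:,:,::-1];cv2.imwrite('pics/w21.png',cv2.resize(im[140:290,200:450],None,fx=3,fy=3,interpolation=cv2.INTER_CUBIC));
```

```text
23.5 [0.58993998 0.1545582  0.26813007] [-1.79999335e+02  1.62383509e-02  1.72146799e+02] 0.015837688662309946 [-0.12162056 -0.35291443  0.95714442] [110.75544152  24.51810655 268.13006922]
```

View pics/w21.png

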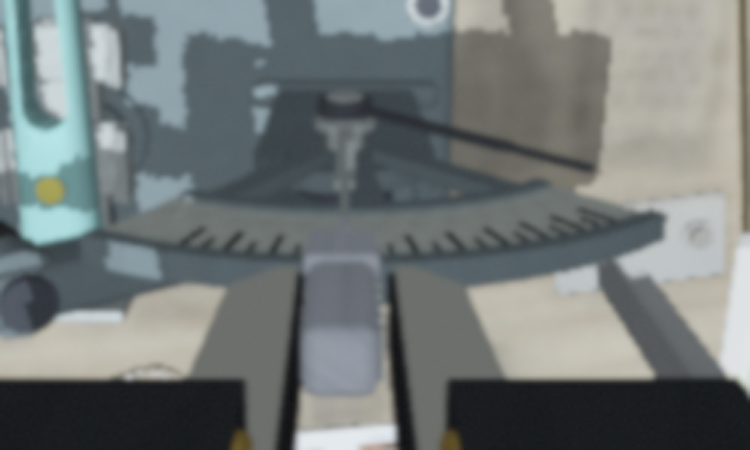

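Call:
{"op": "send_rows", "data": {
  "deltas": [
    [[0, 0, 0], [0, 0, 0], 0.7],
    [[0, 0, 0], [0, 0, 0], 0.5],
    [[0, 0, 0], [0, 0, 0], 0.4],
    [[0, 0, 0], [0, 0, 0.03], 0.3],
    [[0, 0, 0], [0, 0, 0.08], 0.2],
    [[0, 0, 0], [0, 0, 0.09], 0],
    [[0, 0, 0], [-0.05, 0.005, 0.05], 0],
    [[0, 0, 0], [-0.08, 0.01, 0.03], 0],
    [[0, 0, 0], [-0.05, 0.01, 0], 0],
    [[0, 0, 0], [0, 0, 0], 0],
    [[0, 0, 0], [0, 0, 0], 0]
  ]
}}

```text
t: 24.47
ee_pos: [0.5173, 0.1651, 0.3809]
eef_rot: [180.0, 0.1, 172.2]
wrist_force: [0.3, -0.7, -0.4]
width: 0.0846
```

Run:
```python
from h import *
o=get_obs();print(o['t'],o['ee_pos'],o['eef_rot'],o['width'],w2g(o['ee_pos'])*1000)
import pickle;p=cam('wrist');pickle.dump(p,open('w22.pkl','wb'))
im=read_camera('wrist')[:,:,::-1];cv2.imwrite('pics/w22r.png',im);cv2.imwrite('pics/w22.png',cv2.resize(im[130:280,180:430],None,fx=3.2,fy=3.2,interpolation=cv2.INTER_CUBIC));
```

```text
24.4667 [0.51732223 0.16509259 0.3808636 ] [1.79972603e+02 1.02123789e-01 1.72214302e+02] 0.08462280608071877 [111.33700164  97.89366765 380.86359763]
```

View pics/w22.png

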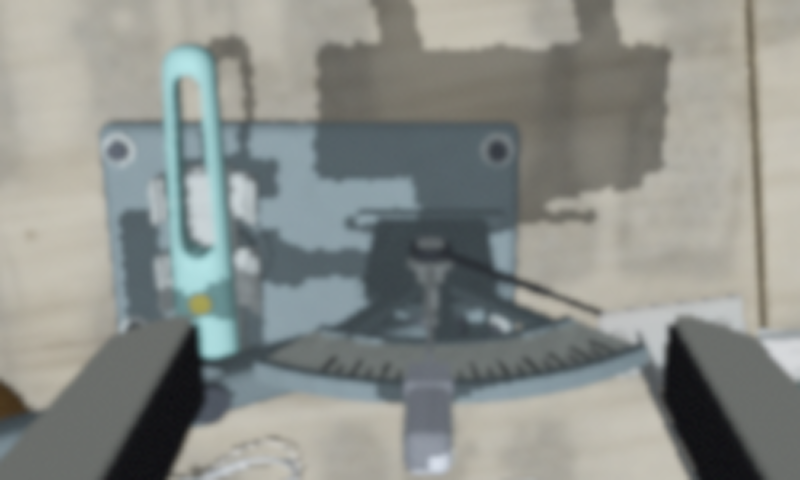

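Run:
```python
from h import *
import pickle
p=pickle.load(open('w22.pkl','rb'));f=lambda u,v:(u/3.2+180-.35,v/3.2+130-.35)
im=cv2.imread('pics/w22r.png');cv2.imwrite('pics/w22z.png',cv2.resize(im[195:285,285:345],None,fx=8,fy=8,interpolation=cv2.INTER_CUBIC)[:600])
for n,q,y in (('hand',(431,290),.0305),('hand',(432,325),.0305),('clip base',(428.5,380),.0325),('topL',(404,440),.0325),('topR',(452,440),.0325),('hub',(430,248),.0305)):
    X=ony(p,*f(*q),y);print(n,X*1000,lean(X))
```

```text
hand [110.77805164  30.5        150.918244  ] (np.float64(0.02293500858376183), np.float64(0.03392716670641363))
hand [111.14313448  30.5        186.16140681] (np.float64(0.016526997527723297), np.float64(0.06917085331737782))
clip base [109.95286177  32.5        235.00041356] (np.float64(-0.0003994751178583199), np.float64(0.11800042297707579))
topL [102.99832235  32.5        272.90821073] (np.float64(-0.04487881859460881), np.float64(0.15606535061621482))
topR [116.78870506  32.5        272.90631557] (np.float64(0.04351600102969029), np.float64(0.15605404753210173))
hub [110.33176144  30.5         99.07173978] (np.float64(3.1230898221029064), np.float64(0.01793132957536851))
```

View pics/w22z.png

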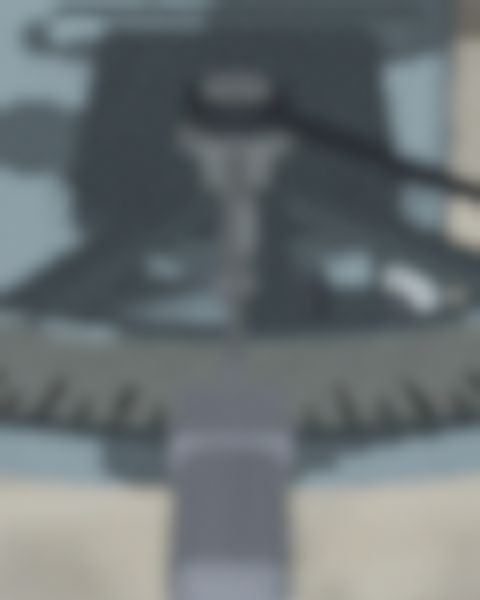

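Run:
```python
from h import *
crop('side',270,110,400,230,'s23.png',5);cv2.imwrite('pics/t23.png',read_camera('top')[:,:,::-1])
```

```text
(no output)
```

View pics/s23.png

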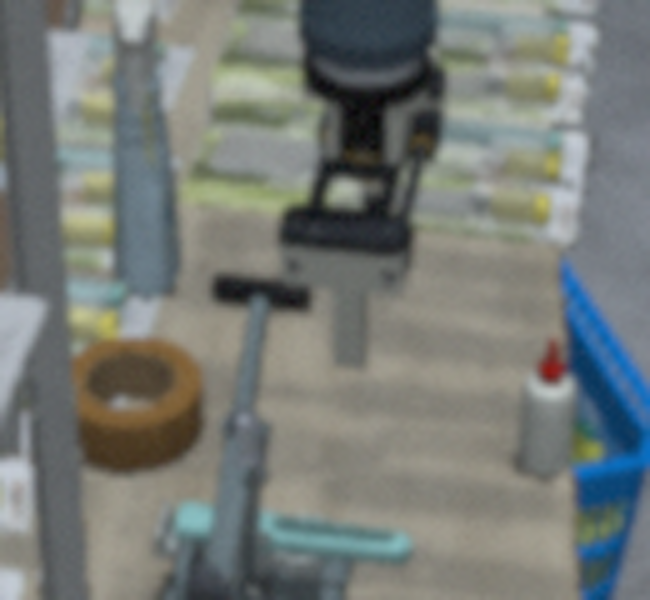

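View pics/t23.png

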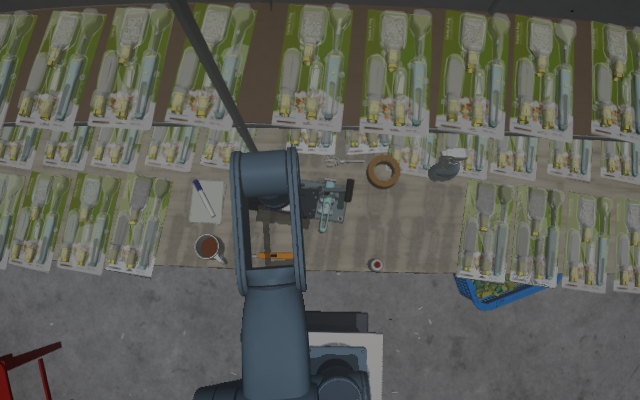

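The side picture shows the lever up (grip at about 260,290) and the handle flat in the rest. The top picture shows the bystanders where they started. The robot is clear of everything, so I'm handing in.

```bash
python3 -c "
from workcell import *
print(sign_off())"
```

```text
the job is handed in; nothing more can be done
None
```

I handed the job in at about 24.6 s of the 70 s. The handle is in the rest, the lever is back up and the clip is in line with the memory hand. Sign-off gave no verdict.

**What was done**
- **Handle:** I laid it button up in both saddles, with its button end about 5 mm from the end plate, and let go. It tipped up a little as I lowered it, because the saddle floor was nearer 52 mm than the 40 to 45 mm I first judged. It settled flat when released.
- **Lever:** The first press slipped off the outside of the round grip at about 0.4 rad of travel, with about 27 N at the wrist, mostly sideways. I backed off, lined up on the grip and pressed again. It turned firm at about 0.64 rad with 24 N on the tool, roughly 36 N at the pad, held about 0.4 s. The lever then came back up.
- **Clip:** I slid it with the fingers either side of its post until it lined up with the memory hand, then opened and backed away without coming near the hand.

**Last checks**
- **Clip and hand:** They agree within about 0.006 to 0.02 rad, against the 0.05 allowed.
- **Hand reading:** It shows about 0.64 rad, which matches the travel worked out from the tool height.
- **The rest:** The handle is flat in the rest, the lever is up and the bystanders look unmoved by eye. The robot touches nothing.
- **Disagreement:** No check failed. Positions from the three cameras and the arm's own readings differed by 2 to 4 mm.

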